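Hang a glaze test tile on the swinging drop hook and set the drip basin under it

ROBOT

A 6-joint arm with a two-finger parallel gripper is mounted at the origin on a cart in front of the work surface, level with it; the furniture and walls round the work are solid. World frame = base frame: x ahead of the robot, y to its left, z up, the work surface at z = 0. Lengths are in mm, angles in degrees, forces in N, time in s.
With the tool pointing down it reaches from about 350 to 850 mm from the base axis. Payload 8.1 kg.
Tool frame: the origin (TCP) lies midway between the tips of the shut fingers; the grasp point (between the pads) lies 19 mm behind it (hold_point_z is the distance from the TCP to the grasp point, in mm); z points along the fingers, y is the direction in which the jaws open and shut (so a half turn about z gives the same grasp; the last joint's range is limited). The gripper opens to 85 mm and grips with 20 to 120 N. Pads are 22 mm wide; open, the fingers measure 114 mm over their backs; the gripper's body (76 mm by 85 mm) begins 54 mm behind the grasp point. The pads swing forward as they close: fully open they stand 13 mm farther back than shut.
Start: joints at [-81.956, 7.471, 85.268, -0, 87.261, -4.893], TCP at [134.352, -584.769, 231.292] pointing down, gripper open.
Joint ranges: [-169.43, 169.43], [-51.17, 129.36], [1.28, 143.12], [-76.62, 256.62], [0, 156.53], [-152.29, 152.29]. Speed limits (degrees/s): [136.94, 136.94, 159.86, 180, 180, 180].

INTERFACE

Orientations are given as [roll, pitch, yaw] about the fixed x, y, z axes, in that order (R = Rz(yaw) Ry(pitch) Rx(roll)).
In Python, from bench import sense, snapshot, camera_params, hand_in, hold_point_z gives the robot as it stands.
- The arm moves only by the tool servo_tool, never from a script. Its argument "motion" is a list of rows, each a list of 7 numbers: the finger opening in mm, from 0 to 85.4, then the shift along the tool's x, y, z in mm, then the turn, a rotation vector about the tool's x, y, z in rad. A call has 1 to 10 rows; each row shifts and turns the pose as measured when the row begins, along the tool's axes as they then stand; what a row does not reach is not made up. A row lasts 1/10 s, in which the tool goes at most 50 mm and 8.59 degrees, less where a joint would pass 70% of its speed; a pose out of reach is approached as far as the arm can. A call with a gripper value outside its range is refused whole. The fingers move at their own pace and stop on an object; "force" is the grip in N (left out, the last holds). Time passes only in rows, so rows that do not move let the fingers close. It gives the time, the measured TCP pose, the force and the opening at its end, in the units of the state.
- sense(): the state, without advancing time (a new reading comes with each control period).
- snapshot(name): name is "scene" or "side" or "wrist"; returns the picture (420x560x3 uint8, blue, green, red); there is no depth.
- camera_params(name): a dict with "fx", "fy", "cx", "cy" (pixels), "D" ([k1, k2, p1, p2, k3] as OpenCV has them; the pictures are not rectified), "R" (3x3) and "t" (3): a world point X has camera coordinates R X + t; the wrist camera has in their place "tool_from_camera" (4x4, takes a point from camera to tool coordinates, whose origin is the TCP and whose axes are the flange's). Camera axes: x right, y down, z forward; pixel columns grow to the right and rows downward; lengths in mm; the calibration is good to about 2 mm. A picture is of the moment at which its call begins: read the wrist's pose just before it. camera_params takes no time and is no camera call.
- hand_in(): hands the job in, once; it reports no verdict.
The state is a dict: "time": time; "joint_pos": joint angles; "qd": joint speeds; "joint_efforts": joint torques, N m; "tool_pos": TCP position; "tcp_rot": TCP orientation; "ft_force": force on the tool from outside, world axes, zero at the start; "wrist_torque": the same for the moment, N m; "finger_gap": finger opening in mm.
Only numpy, scipy, OpenCV 4.12 (cv2) and the standard library are available. Lean on these libraries where they do the work, as an engineer would, in place of code of your own. Each camera call takes 0.05 s, during which the arm holds its last target. There are 200 camera calls.

TASK

Bring the freely swinging hook of the drying stand to rest and leave it hanging still. Then hang the test tile on the hook by its hole, let go of it, and finally slide the basin along the table, without lifting it, until it is centred under the hanging tile, which must end up hanging almost still. Leave the cup and the plaster mould where they stand.

Things in the scene. Friction and masses are not known exactly. Their poses are not given: they have to be found in the camera images.
- stand: Fixed steel drying stand. Origin: the point of the table plumb below the hook's pivot. Its x axis (horizontal) points from the hook back to the post; base plate (120x170x14 mm) from x = +135 to +255 mm, post of 22 mm diameter at x = +165 mm, up to 447 mm height, with an overhanging arm at 430 mm height (16 mm thick, carrying a pivot clevis that reaches down to about 390 mm) which ends at x = -18 mm. z up.
- hook (a joint): Swing angle of the hook about the stand's x axis, rad: 0 hanging plumb, positive when the hook's lower end is swung towards the stand's +y. The pivot lies 400 mm above the table over the stand's origin, almost without friction: it starts out swinging freely by up to about 0.5 rad and goes on for minutes unless stopped. The hook weighs 0.3 kg.
- hook_seat (a point): Inner bottom of the hook's bend, where a hung thing rests: 241.5 mm above the table when plumb, 25 mm in front (stand's -x) of the shank. The hook is a J of 7 mm round steel in the stand's x-z plane, open towards the stand's -x and upward, 50 mm from shank to prong (centre lines); the shank is 400 mm to 263 mm high, with an 18 mm thick sleeve from 315 to 365 mm height. The frame turns with the hook (z along the shank, upward).
- hook_tip (a point): Centre of the round end of the upturned prong: 56 mm in front (stand's -x) of the shank, 285 mm above the table when plumb; the prong rises almost upright, from 25 mm above the bend's bottom, leaning outwards by 6 mm over 22 mm.
- tile: Flat paddle-shaped test tile, 150 mm long, 8 mm thick, off-white with a terracotta-coloured dipped tail end, about 0.13 kg, lying flat on the table: a 56x56 mm square head with the hole, then a straight tail 38 mm wide and 94 mm long. Origin: centre of its underside (also its balance point); x along its length towards the head, z up through its thickness.
- tile_hole (a point): Centre of the tile's round through hole of 36 mm diameter, at mid thickness: 47 mm from the tile's middle, 28 mm from that end of the tile. Axes as the tile's.
- basin: Round open enamel basin, 186 mm across the rim, 70 mm high, narrower at its foot, about 0.35 kg, standing on the table. Origin: centre of its underside; z up.
- cup: Bystander: off-white cup, 68 mm across, 76 mm high, origin at the centre of its underside; leave it alone.
- mould: Bystander: small block-shaped plaster mould 85x68x57 mm, origin at the centre of its underside; leave it alone. Between it and the stand a fixed timber plank of the room stands upright like a wall, along x at about y = 0.15 m, from x = 0.59 m to the back, taller than the arm's wrist: keep clear of it.

How it is judged (in metres and radians):
On the way, in this order (a step that is already met when the one before it is completed fails the run):
1. the hook hangs plumb (within 0.06 rad) and still (under 0.4 rad/s), not touched by the robot (value of joint hook between -0.06 and 0.06 rad and velocity of joint hook between -0.4 and 0.4 rad/s and contact force between each of the arm, the fingers and hook below 0.05 N), for 0.5 s.
2. the tile hangs on the hook by its hole, roughly upright, let go of (distance between tile_hole and hook_seat below 0.026 m and angle between tile's own x axis and vertical below 0.35 rad and contact force between tile and hook above 0.2 N and contact force between each of the arm, the fingers and tile below 0.05 N), for 0.2 s.
At the end, for the whole second after the job is handed in: tile let go, hanging by its hole in the hook's bend (hole centre within 26 mm of the seat), within 0.25 rad of vertical; hook within 0.1 rad of plumb, under 0.7 rad/s; basin upright and at rest on the table, centred within 35 mm under the hook's bend, not touching the tile (distance between tile_hole and hook_seat below 0.026 m and angle between tile's own x axis and vertical below 0.25 rad and contact force between tile and hook above 0.2 N and contact force between tile and basin below 0.05 N and value of joint hook between -0.1 and 0.1 rad and velocity of joint hook between -0.7 and 0.7 rad/s and horizontal distance between basin and hook_seat below 0.035 m and height (world z) of basin below 0.006 m and angle between basin's own z axis and vertical below 0.05 rad and linear speed of basin below 0.02 m/s).
It fails at once if the cup or the mould is moved more than 25 mm (distance of any of cup, mould from where it was at the start of the episode above 0.025 m).
It fails at once if the basin is lifted or tipped (height (world z) of basin above 0.02 m or angle between basin's own z axis and vertical above 0.25 rad).
It also fails if it takes over 72 s, if anything falls off the work surface, if the arm or the gripper's body presses on something with over 40 N, if the wrist force passes 120 N, or if a joint passes its speed limit or range.

## Working session

There is one attempt and no reset: what is moved stays moved. The work goes in short steps, Python scripts to look and compute and a tool call to move; the robot and the scene stay as the last step left them, time stands still between calls to the robot, and variables do not carry over. Pictures are saved under pics/ and viewed, about 8 in all and at most 12, crops included, and the job is handed in when it is done.

Besides the shell and the picture viewer there is one more tool, called after ">>>" by a JSON object that holds its "api" and its "payload", one argument or row to a line. servo_tool: Moves the arm, as the interface text tells. Its arguments: {"type":"object","properties":{"motion":{"type":"array"},"force":{"type":"number"}},"required":["motion"]}

```bash
mkdir -p pics; python3 - <<'E'
from bench import *
import cv2,json
print(sense()); print(hold_point_z)
a=snapshot("scene");b=snapshot("side")
cv2.imwrite("pics/scene0.png",a);cv2.imwrite("pics/side0.png",b)
for n in("scene","side","wrist"): print(n,camera_params(n))
E
ls
```

```text
{'time': 0.0, 'joint_pos': array([-8.19565574e+01,  7.51448437e+00,  8.53299596e+01, -1.43746638e-03,
        8.72596744e+01, -4.89468964e+00]), 'qd': array([-0.03747013,  0.00289023,  0.03902803, -0.03512823,  0.09001609,
        0.01516223]), 'joint_efforts': array([-8.72239943e-04, -5.69395030e+01, -5.00553632e+01, -3.89288271e-04,
        1.46381758e-02, -7.04945307e-06]), 'tool_pos': array([ 134.25933966, -584.22952687,  230.24439405]), 'tcp_rot': array([-1.79896139e+02, -7.45338467e-03,  1.29381955e+01]), 'ft_force': array([ 0.46440036,  0.40737231, -0.78772502]), 'wrist_torque': array([-0.01796459,  0.02403735, -0.01369801]), 'finger_gap': 85.55616956776474}
18.700000000000003
scene {'fx': 438.8030312971616, 'fy': 438.8030312971616, 'cx': 277.70920894825235, 'cy': 210.1263361536912, 'D': array([-0.13313754,  0.        ,  0.        ,  0.        ,  0.        ]), 'R': array([[-9.03168419e-01, -4.29285771e-01, -7.31153602e-04],
       [-1.89034789e-01,  3.99235700e-01, -8.97149210e-01],
       [ 3.85425293e-01, -8.10138620e-01, -4.41727021e-01]]), 't': array([505.80596578, 312.200
[... 266 characters left out ...]
0.06580641, -0.31948697, -0.94530291],
       [ 0.19967851,  0.92397783, -0.32618011]]), 't': array([-549.23150301,  261.56014671, 1526.21080423])}
wrist {'fx': 369.0723671152954, 'fy': 369.0723671152954, 'cx': 269.8561292552797, 'cy': 204.8690568318197, 'D': array([-0.10018935,  0.        ,  0.        ,  0.        ,  0.        ]), 'tool_from_camera': array([[-1.21629590e-03, -9.59958262e-01, -2.80140423e-01,
         7.03753080e+01],
       [ 9.99999259e-01, -1.18191834e-03, -2.91649180e-04,
         8.11213395e-01],
       [-5.11320647e-05, -2.80140570e-01,  9.59958988e-01,
        -1.42541217e+02],
       [ 0.00000000e+00,  0.00000000e+00,  0.00000000e+00,
         1.00000000e+00]])}
pics
```

View pics/scene0.png

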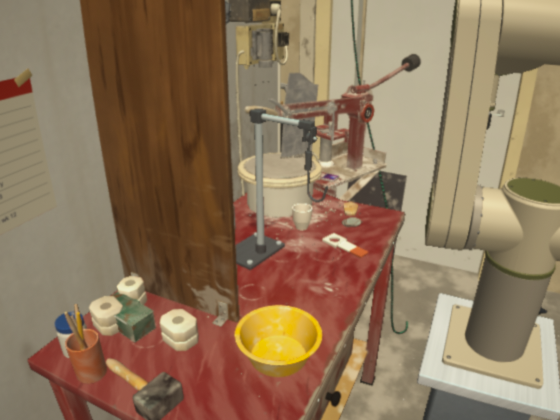

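View pics/side0.png

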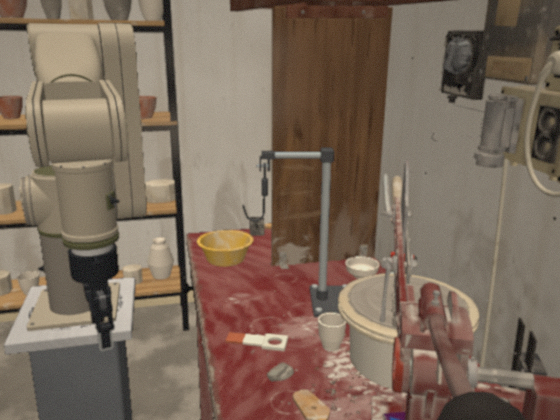

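The scene view shows the basin at (278,340), post top at (258,115), arm end at (310,126), tile at about (345,243) and cup at (302,215). The side view shows the tile at (260,341), hole near (274,341), post top at (327,153), arm end at (266,156), and the basin at (225,246).

```bash
cat > h.py <<'E'
import numpy as np, cv2
from bench import *
from scipy.spatial.transform import Rotation as Rn
def cam(n,s=None):
    p=camera_params(n);K=np.array([[p['fx'],0,p['cx']],[0,p['fy'],p['cy']],[0,0,1]])
    if n=='wrist':
        T=np.eye(4);T[:3,:3]=Rn.from_euler('xyz',s['tcp_rot'],degrees=True).as_matrix();T[:3,3]=s['tool_pos']
        T=np.linalg.inv(T@p['tool_from_camera']);R,t=T[:3,:3],T[:3,3]
    else: R,t=np.array(p['R']),np.array(p['t'])
    return K,p['D'],R,t
def ray(n,uv,s=None):
    K,D,R,t=cam(n,s);q=cv2.undistortPoints(np.array([[uv]],float),K,D).ravel()
    d=R.T@[q[0],q[1],1];return -R.T@t,d/np.linalg.norm(d)
def onz(n,uv,z,s=None):
    c,d=ray(n,uv,s);return c+d*(z-c[2])/d[2]
def onplane(n,uv,p0,nn,s=None):
    c,d=ray(n,uv,s);return c+d*(np.dot(np.subtract(p0,c),nn)/np.dot(d,nn))
def tri(uv1,uv2,a='scene',b='side'):
    c1,d1=ray(a,uv1);c2,d2=ray(b,uv2)
    x=np.linalg.lstsq(np.c_[d1,-d2],c2-c1,rcond=None)[0]
    p,q=c1+d1*x[0],c2+d2*x[1];return (p+q)/2,np.linalg.norm(p-q)
def proj(n,X,s=None):
    K,D,R,t=cam(n,s);return cv2.projectPoints(np.array(X,float).reshape(-1,1,3),cv2.Rodrigues(R)[0],t,K,D)[0].reshape(-1,2)
E
python3 - <<'E'
from h import *
np.set_printoptions(precision=1,suppress=True)
a=cv2.imread('pics/scene0.png');b=cv2.imread('pics/side0.png')
print('post top',tri((258,113),(327,152)),onz('scene',(258,113),447),onz('side',(327,152),447))
print('armend',tri((311,126),(266,156)))
print('post base',onz('scene',(262,249),14),onz('side',(322,297),14))
# basin
for n,im in(('scene',a),('side',b)):
    h=cv2.cvtColor(im,cv2.COLOR_BGR2HSV);m=cv2.inRange(h,(20,120,90),(35,255,255))
    c=max(cv2.findContours(m,0,1)[0],key=cv2.contourArea);x,y,w,hh=cv2.boundingRect(c)
    hull=cv2.convexHull(c).reshape(-1,2).astype(float)
    P=np.array([onz(n,p,70)[:2] for p in hull]); print(n,(x,y,w,hh))
    up=hull[:,1]<y+hh*0.45; (cc,rr)=cv2.minEnclosingCircle(P[up].astype(np.float32));
    A=np.c_[2*P[up],np.ones(up.sum())];s=np.linalg.lstsq(A,(P[up]**2).sum(1),rcond=None)[0];print('circ',s[:2],np.sqrt(s[2]+s[:2]@s[:2]))
# tile in side
h=cv2.cvtColor(b,cv2.COLOR_BGR2HSV)
m=(cv2.inRange(h,(0,0,150),(180,70,255)));m[:325]=0;m[360:]=0;m[:,:225]=0;m[:,300:]=0
n_,l,st,ce=cv2.connectedComponentsWithStats(m);print(st,ce)
cv2.imwrite('pics/c1.png',np.hstack([cv2.resize(b[320:365,215:300],None,fx=4,fy=4),cv2.resize(a[100:145,250:335],None,fx=4,fy=4)]))
cv2.imwrite('pics/c2.png',np.vstack([cv2.resize(np.hstack([b[145:245,215:345],a[105:205,245:375]]),None,fx=3,fy=3),cv2.resize(np.hstack([b[300:370,215:345],a[195:265,300:430]]),None,fx=3,fy=3)]))
E
```

```text
post top (array([ 677.1, -126. ,  434.2]), np.float64(0.32577604159273227)) [651.9 -78.9 447. ] [ 659.8 -179.3  447. ]
armend (array([ 519.2, -102.8,  424.5]), np.float64(3.372204586029763))
post base [ 676.4 -133.1   14. ] [ 677.4 -127.2   14. ]
scene (235, 306, 87, 70)
circ [446.1 237.7] 92.26804183142423
side (198, 235, 20, 28)
circ [381.5 238.3] 33.567309547989225
[[     0      0    560    420 234685]
 [   243    334     45     17    515]] [[279.5 209.2]
 [266.1 340.7]]
```

View pics/c2.png

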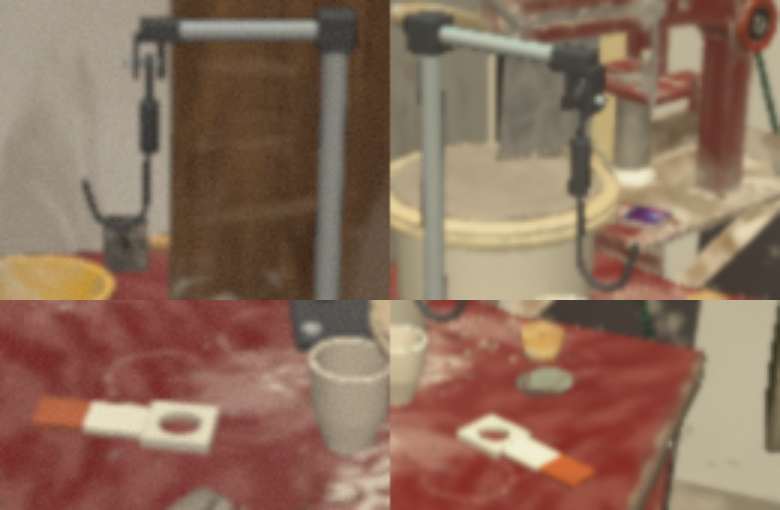

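```bash
python3 - <<'E'
from h import *
np.set_printoptions(precision=1,suppress=True)
for n,pts in(('side',[(275.3,341),(287,342),(226.3,337),(258,340.5)]),('scene',[(334.7,239.3),(327,236.5),(364.5,251.7)])):
    print(n,[onz(n,p,8)[:2] for p in pts])
for d in(0,5,-5): print(tri((314,125),(261.7,154+d)))
# arm end at z=430, axis
A=onz('scene',(314,125),430);B=onz('side',(261.7,154),430);print(A,B)
# clevis bolt
print('cup',onz('scene',(302,228),0),onz('side',(332,349),0))
# basin side
b=cv2.imread('pics/side0.png');h=cv2.cvtColor(b,cv2.COLOR_BGR2HSV);m=cv2.inRange(h,(18,90,70),(38,255,255));m[:225]=0;m[275:]=0;m[:,:190]=0;m[:,260:]=0
ys,xs=np.nonzero(m);print(xs.min(),xs.max(),ys.min(),ys.max())
print(proj('side',[[446-93,238,70],[446+93,238,70],[446,238-93,70],[446,238+93,70]]))
for th in(0,5,10,15,20):
    t=np.radians(th);ux=np.array([np.cos(t),np.sin(t)]);O=np.array([677,-130])-165*ux;E=O-18*ux
    print(th,O,proj('scene',[[*E,430]]),proj('side',[[*E,430]]))
E
```

```text
side [array([ 501.2, -310.7]), array([ 528.4, -320.9]), array([ 385.4, -267.8]), array([ 459.9, -299.7])]
scene [array([ 497.7, -294.2]), array([ 526.3, -300.9]), array([ 390.1, -260.8])]
(array([509.2, -97.3, 429.3]), np.float64(2.6974315892905705))
(array([ 510.1, -108.9,  422.5]), np.float64(6.976185177655942))
(array([508.2, -85.9, 436.2]), np.float64(12.476803026655972))
[506.1 -91.5 430. ] [510.3 -96.1 430. ]
cup [ 627.2 -333.2    0. ] [ 631.4 -360.4    0. ]
197 252 230 265
[[196.3 240.1]
 [251.6 235.8]
 [227.9 248.6]
 [220.9 228.2]]
0 [ 512. -130.] [[324.1 121.9]] [[257.9 157.3]]
5 [ 512.6 -144.4] [[326.  120.4]] [[259.4 158.7]]
10 [ 514.5 -158.7] [[327.3 118.9]] [[261.4 160.1]]
15 [ 517.6 -172.7] [[328.1 117.4]] [[264.  161.6]]
20 [ 522.  -186.4] [[328.3 115.9]] [[267.2 162.9]]
```

```bash
cat >> h.py <<'E'
def ori(psi,down):
    p,d=np.radians(psi),np.radians(down);c,s=np.cos(d),np.sin(d)
    z=np.array([c*np.cos(p),c*np.sin(p),-s]);x=np.array([s*np.cos(p),s*np.sin(p),c]);return Rn.from_matrix(np.c_[x,np.cross(z,x),z])
def plan(pos,R,n,g,start=None):
    s=sense();p0=s['tool_pos'];R0=Rn.from_euler('xyz',s['tcp_rot'],degrees=True)
    if start: p0,R0=np.array(start[0],float),start[1]
    w=(R0.inv()*R).as_rotvec()/n;d=(np.array(pos)-p0)/n
    print('per row %.0f mm %.1f deg'%(np.linalg.norm(d),np.degrees(np.linalg.norm(w))))
    for i in range(n):
        r=R0*Rn.from_rotvec(w*i);print([g]+[round(float(v),1) for v in r.inv().apply(d)]+[round(float(v),3) for v in w],end=',')
    print()
E
python3 - <<'E'
from h import *
plan([385,-72,330],ori(-11,45),16,85)
E
```

```text
per row 36 mm 3.2 deg
[85, 22.4, -27.7, -6.2, -0.01, 0.048, 0.025],[85, 22.0, -28.2, -5.4, -0.01, 0.048, 0.025],[85, 21.6, -28.7, -4.6, -0.01, 0.048, 0.025],[85, 21.1, -29.2, -3.9, -0.01, 0.048, 0.025],[85, 20.5, -29.6, -3.2, -0.01, 0.048, 0.025],[85, 19.9, -30.1, -2.5, -0.01, 0.048, 0.025],[85, 19.3, -30.6, -1.9, -0.01, 0.048, 0.025],[85, 18.6, -31.0, -1.3, -0.01, 0.048, 0.025],[85, 17.9, -31.5, -0.7, -0.01, 0.048, 0.025],[85, 17.1, -31.9, -0.2, -0.01, 0.048, 0.025],[85, 16.3, -32.3, 0.3, -0.01, 0.048, 0.025],[85, 15.5, -32.7, 0.7, -0.01, 0.048, 0.025],[85, 14.6, -33.1, 1.1, -0.01, 0.048, 0.025],[85, 13.7, -33.4, 1.4, -0.01, 0.048, 0.025],[85, 12.8, -33.8, 1.7, -0.01, 0.048, 0.025],[85, 11.9, -34.1, 2.0, -0.01, 0.048, 0.025],
```

>>> {"api": "servo_tool", "payload": {
  "motion": [
    [85,22.4,-27.7,-6.2,-0.01,0.048,0.025],
    [85,22,-28.2,-5.4,-0.01,0.048,0.025],
    [85,21.6,-28.7,-4.6,-0.01,0.048,0.025],
    [85,21.1,-29.2,-3.9,-0.01,0.048,0.025],
    [85,20.5,-29.6,-3.2,-0.01,0.048,0.025],
    [85,19.9,-30.1,-2.5,-0.01,0.048,0.025],
    [85,19.3,-30.6,-1.9,-0.01,0.048,0.025],
    [85,18.6,-31,-1.3,-0.01,0.048,0.025],
    [85,17.9,-31.5,-0.7,-0.01,0.048,0.025],
    [85,17.1,-31.9,-0.2,-0.01,0.048,0.025]
  ]
}}

```text
time: 1.1
tool_pos: [297.1, -254.6, 289.4]
tcp_rot: [179.0, -28.6, -2.3]
ft_force: [-27.6, 32.5, 20.9]
finger_gap: 84.9
```

```bash
python3 - <<'E'
from h import *
s=sense();print(s['tool_pos'],s['tcp_rot'],s['joint_pos'])
plan([385,-72,330],ori(-11,45),10,85)
E
```

```text
[ 297.1443607  -254.64556041  289.35542912] [179.0489928  -28.64506042  -2.34816107] [-73.96024735 -51.19605382 128.65207146  26.72953213  91.5824559
  21.99285509]
per row 21 mm 1.8 deg
[85, 9.0, -18.6, -0.0, -0.007, 0.028, 0.012],[85, 8.8, -18.7, 0.1, -0.007, 0.028, 0.012],[85, 8.5, -18.8, 0.2, -0.007, 0.028, 0.012],[85, 8.3, -18.9, 0.3, -0.007, 0.028, 0.012],[85, 8.0, -19.0, 0.4, -0.007, 0.028, 0.012],[85, 7.8, -19.1, 0.5, -0.007, 0.028, 0.012],[85, 7.5, -19.2, 0.5, -0.007, 0.028, 0.012],[85, 7.3, -19.3, 0.6, -0.007, 0.028, 0.012],[85, 7.0, -19.4, 0.7, -0.007, 0.028, 0.012],[85, 6.8, -19.5, 0.7, -0.007, 0.028, 0.012],
```

```bash
cat >> h.py <<'E'
def fk(q,k):
    a1,a2,a3,d1,L,e=k;q=np.radians(q)
    Y=lambda a:Rn.from_euler('y',a);Z=lambda a:Rn.from_euler('z',a)
    R=Z(q[0])*Y(q[1]);p=Z(q[0]).apply([a1,0,d1])+R.apply([0,0,a2])
    R=R*Y(q[2]);p=p+R.apply([-e,0,a3]);R=R*Z(q[3])*Y(q[4]);p=p+R.apply([0,0,L]);return p,R*Z(q[5])
E
python3 - <<'E'
from h import *
from scipy.optimize import least_squares
s=sense()
P=[([-81.956,7.471,85.268,0,87.261,-4.893],[134.352,-584.769,231.292]),(s['joint_pos'],s['tool_pos'])]
f=lambda k:np.concatenate([fk(q,k)[0]-p for q,p in P]+[[0.02*k[5]]])
r=least_squares(f,[50,425,425,450,300,0]);print(r.x,r.fun)
for q,p in P: print(fk(q,r.x)[1].as_euler('xyz',degrees=True))
print(s['tcp_rot'],s['ft_force'],s['joint_efforts'])
E
```

```text
[ 3.83110660e+01  3.73135159e+02  5.11577841e+02  3.64560410e+02
  4.78677009e+02 -1.12623796e-01] [-5.06975314e+01 -7.16477923e+00  9.67448869e-07  1.46329171e-08
 -5.69000065e-07 -9.52508401e-07 -2.25247593e-03]
[180.      0.    102.937]
[151.35161886   0.83460104  87.19591075]
[179.0489928  -28.64506042  -2.34816107] [-27.59941375  32.47688556  20.90695214] [ -6.5069291  -24.69967604 -47.0430851    2.28751704  -3.07886235
  -1.98780343]
```

```bash
cat >> h.py <<'E'
def fk(q,k):
    a1,a2,a3,d1,L,w=k;q=np.radians(q)
    Y=lambda a:Rn.from_euler('y',a);Z=lambda a:Rn.from_euler('z',a)
    R=Z(q[0])*Y(q[1]);p=Z(q[0]).apply([a1,w,d1])+R.apply([0,0,a2])
    R=R*Y(q[2]);p=p+R.apply([0,0,a3]);R=R*Z(q[3])*Y(q[4]);p=p+R.apply([0,0,L]);return p,R*Z(q[5]-np.pi/2)
E
python3 - <<'E'
from h import *
from scipy.optimize import least_squares
s=sense()
P=[([-81.956,7.471,85.268,0,87.261,-4.893],[134.352,-584.769,231.292]),(s['joint_pos'],s['tool_pos'])]
f=lambda k:np.concatenate([fk(q,k)[0]-p for q,p in P])
r=least_squares(f,[50,425,425,450,300,50]);print(r.x,r.fun)
for q,p in P: print(fk(q,r.x)[1].as_euler('xyz',degrees=True))
np.save('k.npy',r.x)
from scipy.optimize import minimize
lim=np.array([[-169.43,169.43],[-51.17,129.36],[1.28,143.12],[-76.62,256.62],[0,156.53],[-152.29,152.29]])
lo,hi=(lim+[2,-2]).T
def ik(p,R,q0):
    g=lambda q:np.r_[fk(q,r.x)[0]-p,300*(R.inv()*fk(q,r.x)[1]).as_rotvec()]
    o=least_squares(g,np.clip(q0,lo+1,hi-1),bounds=(lo,hi));return o.x,np.linalg.norm(o.fun)
for pos,z in((470,275),(400,340),(440,180),(460,140)):
  for d in(70,60,45,30,15,0):
    best=min((ik(np.array([pos,-.18*pos,z]),ori(-11,d),q0) for q0 in([-15,-20,110,0,90,90],[-15,-20,110,0,30,90],[-30,-20,110,180,60,-90],[-10,-40,140,0,20,90],[-60,-40,120,50,90,50],[40,-30,120,-50,90,120])),key=lambda t:t[1])
    print(pos,z,d,best[0].round(),best[1].round(1))
E
```

```text
[ 18.09343352 351.61836251 534.61411695 273.00295524 364.79709502
  51.2013061 ] [-1.70530257e-13  6.82121026e-13 -8.52651283e-14 -5.68434189e-14
  2.84217094e-14  1.70530257e-13]
[-180.       0.    -167.063]
[-179.0489928    28.64506042  177.65183893]
470 275 70 [-18. -35. 119.   3.  76. -97.] 0.0
470 275 60 [-20. -47. 129.   5.  69. -99.] 0.0
470 275 45 [-19. -49. 132.   6.  59. -99.] 50.4
470 275 30 [-15. -49. 137.   0.  45. -92.] 104.8
470 275 15 [  7. -49. 141. -46.  42. -40.] 146.8
470 275 0 [ 15. -49. 141. -62.  47. -22.] 192.2
400 340 70 [-20. -45. 118.   3.  88. -99.] 0.0
400 340 60 [-21. -49. 121.   4.  83. -99.] 27.7
400 340 45 [-19. -49. 121.   4.  76. -98.] 87.8
400 340 30 [  2. -49. 125. -21.  66. -70.] 146.1
400 340 15 [ 36. -49. 141. -69.  73. -13.] 170.9
400 340 0 [ 39. -49. 141. -75.  76.  -5.] 195.9
440 180 70 [-19. -42. 133.   3.  69. -99.] 0.0
440 180 60 [ -20.  -49.  139.    4.   63. -100.] 18.1
440 180 45 [-19. -49. 141.   5.  54. -99.] 74.7
440 180 30 [-15. -49. 141.   1.  47. -94.] 132.8
440 180 15 [  1. -49. 141. -28.  45. -58.] 190.2
440 180 0 [-25.  59. 141. 164. 132.  84.] 151.2
460 140 70 [-19. -36. 134.   3.  62. -98.] 0.0
460 140 60 [ -19.  -46.  141.    5.   57. -100.] 13.8
460 140 45 [ -19.  -46.  141.    5.   51. -100.] 74.4
460 140 30 [-18. -46. 141.   5.  44. -98.] 135.0
460 140 15 [-15.  55. 141. 180. 118.  90.] 183.1
460 140 0 [-26.  58. 141. 163. 126.  84.] 122.8
```

```bash
cat >> h.py <<'E'
from scipy.optimize import least_squares
KK=np.load('k.npy')
lim=np.array([[-169.43,169.43],[-51.17,129.36],[1.28,143.12],[-76.62,256.62],[0,156.53],[-152.29,152.29]])
lo,hi=(lim+[2,-2]).T
def FK(q):
    p,R=fk(q,KK);return p,R*Rn.from_euler('z',np.pi)
def ik(p,R,seeds=None):
    best=None
    for q0 in seeds or ([-15,-30,125,0,80,90],[-50,-30,125,60,80,40],[30,-30,125,-50,80,120],[30,-30,125,-50,60,30],[-50,-30,125,60,60,120]):
        g=lambda q:np.r_[FK(q)[0]-p,300*(R.inv()*FK(q)[1]).as_rotvec()]
        o=least_squares(g,np.clip(q0,lo+1,hi-1),bounds=(lo,hi),max_nfev=60)
        if best is None or o.cost<best[1]: best=(o.x,o.cost)
        if o.cost<.1: break
    return best[0],np.sqrt(2*best[1])
E
python3 - <<'E'
from h import *
s=sense();print(FK(s['joint_pos'])[1].as_euler('xyz',degrees=True))
ux=np.array([.98,-.2,0]);O=np.array([513,-97,0])
for name,H in(('thread',O-56*ux+[0,0,295]),('seat',O-27*ux+[0,0,224])):
  for psi in(-75,-60,-45,-30,20,35,50):
    out=[]
    for d in(60,45,30,15,0):
        R=ori(psi,d);p=H-85*R.as_matrix()[:,0];q,e=ik(p,R);out.append((d,int(e)))
    print(name,psi,out,q.round())
E
```

```text
[179.0489928  -28.64506042  -2.34816107]
thread -75 [(60, 103), (45, 142), (30, 177), (15, 214), (0, 251)] [  9. -49. 141. -57.  68. 150.]
thread -60 [(60, 45), (45, 83), (30, 125), (15, 169), (0, 218)] [  9. -49. 141. -56.  62. 150.]
thread -45 [(60, 0), (45, 36), (30, 87), (15, 142), (0, 199)] [ 10. -49. 141. -55.  57. 150.]
thread -30 [(60, 30), (45, 62), (30, 92), (15, 143), (0, 198)] [ 11. -48. 141. -54.  52. 150.]
thread 20 [(60, 5), (45, 25), (30, 55), (15, 77), (0, 72)] [-70.   5. 141.  83.  98. -57.]
thread 35 [(60, 0), (45, 0), (30, 1), (15, 16), (0, 14)] [-70.   0. 141.  77. 101. -53.]
thread 50 [(60, 0), (45, 0), (30, 0), (15, 0), (0, 0)] [-65.  10. 130.  70. 106. -53.]
seat -75 [(60, 109), (45, 151), (30, 190), (15, 232), (0, 276)] [  2. -43. 141. -51.  58. 150.]
seat -60 [(60, 51), (45, 93), (30, 139), (15, 190), (0, 243)] [  3. -42. 141. -51.  52. 150.]
seat -45 [(60, 0), (45, 43), (30, 104), (15, 164), (0, 222)] [  3. -40. 141. -52.  46. 150.]
seat -30 [(60, 15), (45, 59), (30, 106), (15, 161), (0, 217)] [  3. -37. 141. -53.  39. 150.]
seat 20 [(60, 0), (45, 31), (30, 60), (15, 65), (0, 44)] [-67.  19. 141.  89.  94. -70.]
seat 35 [(60, 0), (45, 0), (30, 2), (15, 3), (0, 0)] [-66.  14. 138.  80.  95. -63.]
seat 50 [(60, 0), (45, 0), (30, 0), (15, 0), (0, 0)] [-62.  24. 124.  71. 102. -60.]
```

```bash
python3 - <<'E'
from h import *
s=sense();q=s['joint_pos']
O=np.array([513,-97,0])
for psi in(30,38,45):
  for d in(10,20,30):
    R=ori(psi,d);z=R.as_matrix()[:,2];x=R.as_matrix()[:,0];p=O+[0,0,340]+15*z
    out=[];
    for b in(0,60,120,180):
        qq,e=ik(p-b*z,R,[[-70,0,130,75,100,-50+180]]);out.append((b,int(e)))
    print(psi,d,out,qq.round())
R=ori(38,15);z=R.as_matrix()[:,2];pt=O+[0,0,340]-130*z;print(pt)
from scipy.spatial.transform import Slerp
R0=Rn.from_euler('xyz',s['tcp_rot'],degrees=True);sl=Slerp([0,1],Rn.concatenate([R0,R]))
for f in np.linspace(0,1,9):
    q,e=ik((1-f)*s['tool_pos']+f*pt,sl(f),[q]);print(f,q.round(),int(e))
plan(pt,R,12,85)
E
```

```text
30 10 [(0, 0), (60, 0), (120, 0), (180, 0)] [-88. -29. 135.  71. 114. -23.]
30 20 [(0, 0), (60, 0), (120, 0), (180, 0)] [-85. -35. 129.  66. 112. -13.]
30 30 [(0, 0), (60, 0), (120, 0), (180, 0)] [-79. -36. 121.  60. 109.  -5.]
38 10 [(0, 0), (60, 0), (120, 0), (180, 0)] [-83. -16. 125.  68. 115. -27.]
38 20 [(0, 0), (60, 0), (120, 0), (180, 0)] [-80. -21. 120.  64. 113. -19.]
38 30 [(0, 0), (60, 0), (120, 0), (180, 0)] [-75. -25. 113.  58. 111. -11.]
45 10 [(0, 0), (60, 0), (120, 0), (180, 0)] [-79.  -5. 116.  66. 117. -30.]
45 20 [(0, 0), (60, 0), (120, 0), (180, 0)] [-76. -11. 112.  62. 115. -22.]
45 30 [(0, 0), (60, 0), (120, 0), (180, 0)] [-72. -15. 106.  57. 113. -15.]
[ 414.04920802 -174.3088315   373.64647586]
0.0 [-74. -49. 127.  27.  92.  22.] 6
0.125 [-78. -49. 128.  34.  94.  15.] 1
0.25 [-81. -48. 129.  40.  97.   9.] 0
0.375 [-83. -45. 129.  46. 100.   3.] 0
0.5 [-84. -41. 129.  51. 102.  -2.] 0
0.625 [-83. -36. 129.  56. 104.  -8.] 0
0.75 [-82. -32. 128.  60. 106. -12.] 0
0.875 [-80. -26. 127.  64. 108. -17.] 0
1.0 [-78. -21. 125.  68. 110. -22.] 0
per row 14 mm 5.1 deg
[85, 11.7, -7.1, -1.7, 0.049, 0.065, -0.037],[85, 12.0, -6.7, -0.6, 0.049, 0.065, -0.037],[85, 12.2, -6.2, 0.5, 0.049, 0.065, -0.037],[85, 12.4, -5.7, 1.6, 0.049, 0.065, -0.037],[85, 12.5, -5.2, 2.6, 0.049, 0.065, -0.037],[85, 12.4, -4.6, 3.7, 0.049, 0.065, -0.037],[85, 12.3, -3.9, 4.7, 0.049, 0.065, -0.037],[85, 12.1, -3.2, 5.6, 0.049, 0.065, -0.037],[85, 11.8, -2.5, 6.6, 0.049, 0.065, -0.037],[85, 11.4, -1.7, 7.4, 0.049, 0.065, -0.037],[85, 11.0, -0.9, 8.2, 0.049, 0.065, -0.037],[85, 10.5, -0.1, 8.9, 0.049, 0.065, -0.037],
```

>>> {"api": "servo_tool", "payload": {
  "motion": [
    [85,11.7,-7.1,-1.7,0.049,0.065,-0.037],
    [85,12,-6.7,-0.6,0.049,0.065,-0.037],
    [85,12.2,-6.2,0.5,0.049,0.065,-0.037],
    [85,12.4,-5.7,1.6,0.049,0.065,-0.037],
    [85,12.5,-5.2,2.6,0.049,0.065,-0.037],
    [85,12.4,-4.6,3.7,0.049,0.065,-0.037],
    [85,12.3,-3.9,4.7,0.049,0.065,-0.037],
    [85,12.1,-3.2,5.6,0.049,0.065,-0.037],
    [85,11.8,-2.5,6.6,0.049,0.065,-0.037],
    [85,11.4,-1.7,7.4,0.049,0.065,-0.037]
  ]
}}

```text
time: 2.1
tool_pos: [396.8, -180.2, 360.0]
tcp_rot: [-174.1, -69.1, 27.4]
ft_force: [0.7, -0.5, -0.7]
finger_gap: 85.4
```

```bash
python3 - <<'E'
from h import *
O=np.array([513,-97,0])
s=sense();print(s['tool_pos'],s['tcp_rot'],s['joint_pos'].round(1),s['ft_force'])
ims=[]
for i in range(4):
    ims.append(snapshot('wrist'))
cv2.imwrite('pics/w1.png',np.hstack([ims[0],ims[3]])[::1,::1])
cv2.imwrite('pics/w1s.png',cv2.resize(np.vstack([np.hstack(ims[:2]),np.hstack(ims[2:])]),(800,600)))
np.save('w1state.npy',np.r_[s['tool_pos'],s['tcp_rot']])
print(proj('wrist',[O+[0,0,400],O+[0,0,340],O+[0,0,263]],s))
R=ori(38,15);plan(O+[0,0,340]-130*R.as_matrix()[:,2],R,3,85)
E
```

```text
[ 396.80938536 -180.20880585  359.96666443] [-174.1280429   -69.10944552   27.44641242] [-80.6 -23.7 124.7  63.6 108.  -17.6] [ 0.73681983 -0.50355567 -0.66190725]
[[256.62809705  72.23671443]
 [261.04660379 149.98984197]
 [265.43398754 226.29844266]]
per row 8 mm 2.7 deg
[85, 6.7, 1.3, 3.9, 0.025, 0.034, -0.022],[85, 6.6, 1.5, 4.1, 0.025, 0.034, -0.022],[85, 6.4, 1.8, 4.2, 0.025, 0.034, -0.022],
```

View pics/w1s.png

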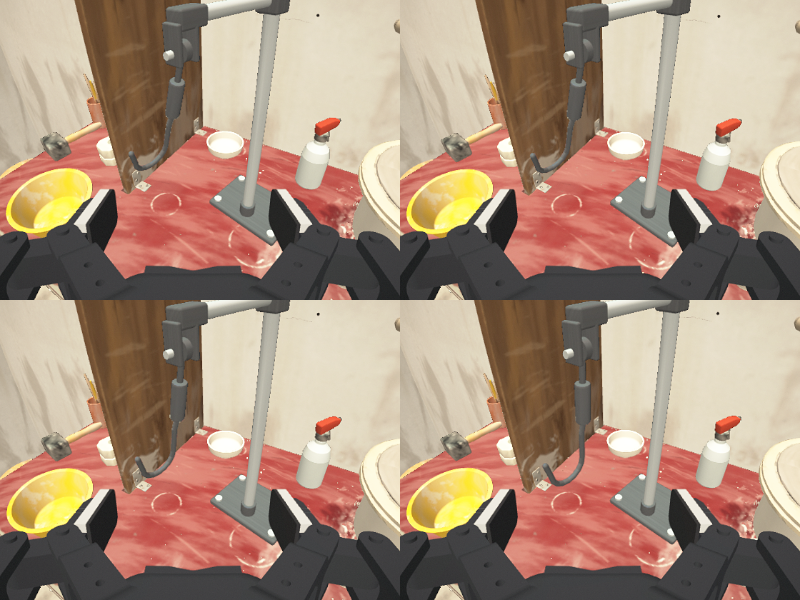

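The wrist frames show the hook swinging. The shank lines from the different frames cross at about (258,80) full-scale, within a few pixels of the predicted pivot. The fingers straddle it.

>>> {"api": "servo_tool", "payload": {
  "motion": [
    [85,6.7,1.3,3.9,0.025,0.034,-0.022],
    [85,6.6,1.5,4.1,0.025,0.034,-0.022],
    [85,6.4,1.8,4.2,0.025,0.034,-0.022],
    [85,0,0,25,0,0,0],
    [85,0,0,25,0,0,0],
    [85,0,0,25,0,0,0],
    [85,0,0,25,0,0,0],
    [85,0,0,20,0,0,0]
  ]
}}

```text
time: 3.1
tool_pos: [506.5, -105.7, 343.8]
tcp_rot: [177.7, -73.9, 39.5]
ft_force: [-0.9, 0.1, -1.3]
finger_gap: 85.0
```

```bash
python3 - <<'E'
from h import *
O=np.array([513,-97,0])
s=sense();print(s['tool_pos'],s['tcp_rot'],s['joint_pos'].round(1),s['ft_force'])
R=ori(38,15);plan(O+[0,0,340]+12*R.as_matrix()[:,2],R,2,85)
ims=[snapshot('wrist') for i in range(2)]
cv2.imwrite('pics/w2.png',np.hstack([i[0:300,120:520] for i in ims]))
E
```

```text
[ 506.48799163 -105.71027978  343.77561151] [177.7473485  -73.87278213  39.50431351] [-61.9 -19.7 126.7  71.9  93.7 -19.5] [-0.86888167  0.13563122 -1.30938899]
per row 12 mm 0.7 deg
[85, -0.2, -1.6, 11.5, 0.007, 0.01, 0.004],[85, -0.3, -1.5, 11.6, 0.007, 0.01, 0.004],
```

View pics/w2.png

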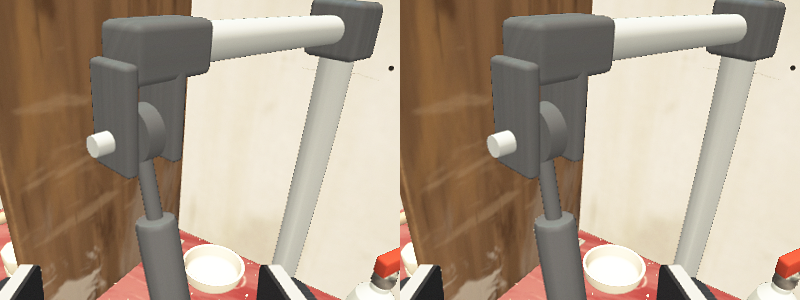

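The sleeve (crop 160,260) sits midway between the finger pads, and the clevis is clear above. I'll finish the approach and close gently.

>>> {"api": "servo_tool", "payload": {
  "motion": [
    [85,0,-1.5,11.5,0.007,0.01,0.004],
    [60,0,-1.5,11.5,0.007,0.01,0.004],
    [45,0,0,0,0,0,0],
    [35,0,0,0,0,0,0],
    [28,0,0,0,0,0,0],
    [22,0,0,0,0,0,0],
    [16,0,0,0,0,0,0],
    [16,0,0,0,0,0,0],
    [16,0,0,0,0,0,0]
  ],
  "force": 20
}}

```text
time: 4.1
tool_pos: [522.1, -89.8, 338.1]
tcp_rot: [179.8, -75.0, 38.2]
ft_force: [2.8, 2.3, -1.5]
finger_gap: 17.3
```

```bash
python3 - <<'E'
from h import *
O=np.array([513,-97,0])
s=sense();print(s['tool_pos'],s['tcp_rot'],s['ft_force'],s['finger_gap'])
w=snapshot('wrist');c=snapshot('scene')
print(proj('wrist',[O+[0,0,400],O+[0,0,370]],s), proj('scene',[O+[0,0,400],O+[0,0,263]]))
cv2.imwrite('pics/w3.png',np.hstack([w[0:300,120:520],cv2.resize(c[110:210,250:383],(399,300))]))
E
```

```text
[522.11696897 -89.81551328 338.1419822 ] [179.75397906 -74.9820241   38.24049389] [ 2.78270162  2.28348849 -1.47273605] 17.296051828448768
[[268.28266124 143.74735906]
 [268.39941992 223.09073274]] [[311.77744454 136.0149474 ]
 [310.11506151 187.17200548]]
```

View pics/w3.png

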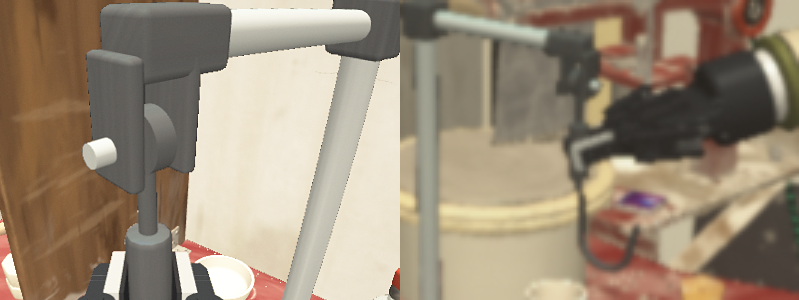

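```bash
python3 - <<'E'
import cv2,numpy as np
im=cv2.imread('pics/w3.png')[:,:400].astype(int)
for y in(196,205,214,222,245,255):
    r=im[y,110:200]; sat=r.max(1)-r.min(1); m=np.nonzero(sat<22)[0]+110; print(y,m.min(),m.max(),(m.min()+m.max())/2,len(m))
E
```

```text
196 138 156 147.0 19
205 138 156 147.0 19
214 139 156 147.5 18
222 139 159 149.0 21
245 126 171 148.5 46
255 113 187 150.0 74
```

>>> {"api": "servo_tool", "payload": {
  "motion": [
    [17,0,-1.5,0,0,0,0],
    [17,0,0,0,0,0,0],
    [19,0,0,0,0,0,0],
    [20,0,0,0,0,0,0],
    [21,0,0,0,0,0,0],
    [23,0,0,0,0,0,0],
    [27,0,0,0,0,0,0],
    [40,0,0,0,0,0,0],
    [60,0,0,0,0,0,0],
    [80,0,0,0,0,0,0]
  ]
}}

```text
time: 5.2
tool_pos: [522.0, -90.5, 338.4]
tcp_rot: [179.5, -74.9, 38.2]
ft_force: [-0.5, 0.1, 0.2]
finger_gap: 67.7
```

>>> {"api": "servo_tool", "payload": {
  "motion": [
    [85,0,0,-5,0,0,0],
    [85,0,0,-25,0,0,0],
    [85,0,0,-30,0,0,0],
    [85,0,0,-30,0,0,0],
    [85,0,0,-30,0,0,0],
    [85,0,0,-20,0,0,0],
    [85,0,0,0,0,0,0]
  ]
}}

```text
time: 5.9
tool_pos: [409.5, -175.5, 376.5]
tcp_rot: [179.6, -74.9, 38.3]
ft_force: [0.7, -0.4, 0.3]
finger_gap: 84.9
```

```bash
python3 - <<'E'
from h import *
O=np.array([513,-97,0])
s=sense();print(s['time'],s['tool_pos'],s['tcp_rot'],s['ft_force'],s['finger_gap'])
print(proj('wrist',[O+[0,0,400],O+[0,0,340],O+[0,0,270]],s))
ims=[snapshot('wrist') for i in range(7)]
for im in ims:
    out=[]
    for y in range(130,225,10):
        r=im[y,220:300].astype(int); sat=r.max(1)-r.min(1);m=np.nonzero((sat<22)&(r.max(1)<140))[0]+220; out.append(round(float(np.median(m)),1) if len(m) else None)
    print(out)
cv2.imwrite('pics/w4.png',ims[-1])
E
```

```text
5.9 [ 409.50501278 -175.53014827  376.54378434] [179.58585816 -74.90884803  38.29435706] [ 0.68113082 -0.35023529  0.30886834] 84.89052015509368
[[271.10139072 118.9668037 ]
 [270.85181932 193.66956301]
 [270.61341714 262.9084314 ]]
[269.5, 268.5, 270.0, 270.0, 270.5, 270.0, 270.5, 271.0, 271.0, 271.0]
[269.5, 268.5, 270.0, 270.0, 270.5, 270.5, 271.0, 271.0, 271.0, 271.0]
[270.5, 269.0, 270.5, 271.0, 271.0, 271.0, 271.0, 271.0, 271.0, 271.0]
[271.0, 270.0, 271.0, 270.5, 271.0, 271.5, 271.5, 271.0, 271.0, 271.0]
[271.5, 270.0, 271.0, 270.5, 271.0, 271.0, 271.0, 271.0, 271.0, 270.5]
[272.0, 270.0, 271.0, 270.0, 271.0, 270.5, 270.5, 271.0, 270.0, 270.0]
[272.0, 270.5, 271.5, 270.0, 271.0, 270.5, 270.5, 270.0, 270.0, 269.5]
```

View pics/w4.png

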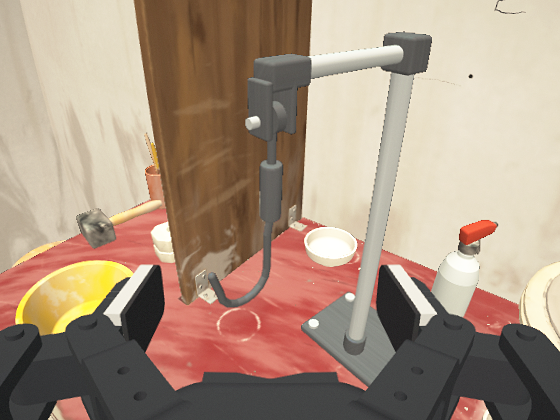

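The hook hangs still (under about 1 px of drift). The prong tip is at (211,275), the bend bottom at (235,303) and the post foot at (354,342). I'll refine the stand frame and plan the tile pick.

```bash
python3 - <<'E'
from h import *
np.set_printoptions(precision=1,suppress=True)
s=sense()
print('tip',onz('wrist',(211,275),285,s),'post',onz('wrist',(354,347),14,s),'shank@sleeve top',onz('wrist',(271,162),365,s),'sleeve bot',onz('wrist',(270.5,221),315,s))
for th in(-8,-11.4,-15,-18):
    t=np.radians(th);ux=np.array([np.cos(t),np.sin(t),0]);
    for O in(np.array([513,-97,0]),np.array([518,-93,0])): print(th,O,proj('wrist',[O-56*ux+[0,0,285],O-25*ux+[0,0,241.5],O+165*ux+[0,0,14],O+[0,0,365],O+[0,0,315],O-18*ux+[0,0,438]],s).tolist().__str__()[:400])
# tile view pose: above tile, tool down
C=np.array([460,-290,200]);
R=ori(-19,90);q=s['joint_pos'];print(ik(C+[-60,20,40],R,[q]))
plan([410,-270,260],R,14,85)
E
```

```text
tip [458.8 -77.5 285. ] post [ 674.2 -128.7   14. ] shank@sleeve top [515.9 -92.4 365. ] sleeve bot [512.1 -95.  315. ]
-8 [513 -97   0] [[220.56758342250902, 282.3393214953568], [252.39220650729703, 302.04089135031467], [349.55101881615997, 343.20625317217707], [273.5019385083099, 164.930385113119], [273.1948870849782, 221.3592911299507], [253.08780686323598, 65.77030935855905]]
-8 [518 -93   0] [[221.3903483941416, 276.6294057012068], [252.59503563592665, 296.7476906822893], [348.7915868318323, 339.8025228501135], [273.33833224859995, 161.30129231652552], [273.0517784941459, 217.0109302134274], [253.387577045564, 63.86414714035541]]
-11.4 [513 -97   0] [[218.02633639805381, 280.1052157175199], [251.305791349799, 301.11849606199974], [354.6880856460326, 347.0500161853021], [273.5019385083099, 164.930385113119], [273.1948870849782, 221.3592911299507], [251.9724402714337, 65.53421379070804]]
-11.4 [518 -93   0] [[218.89052475177488, 274.47661118409786], [251.52553043568537, 295.8540028852765], [353.8774658606628, 343.5829894375787], [273.33833224859995, 161.30129231652552], [273.05177
[... 1138 characters left out ...]
, -11.9, 103.2,   0. ,  88.7,  68.9]), np.float64(2.2868502673675623e-13))
per row 11 mm 6.5 deg
[85, -9.1, 5.4, -2.0, -0.046, -0.085, 0.06],[85, -8.9, 6.0, -1.0, -0.046, -0.085, 0.06],[85, -8.5, 6.6, 0.0, -0.046, -0.085, 0.06],[85, -8.1, 7.1, 1.0, -0.046, -0.085, 0.06],[85, -7.5, 7.5, 2.0, -0.046, -0.085, 0.06],[85, -6.8, 7.8, 3.0, -0.046, -0.085, 0.06],[85, -6.1, 8.0, 3.9, -0.046, -0.085, 0.06],[85, -5.2, 8.2, 4.8, -0.046, -0.085, 0.06],[85, -4.3, 8.2, 5.6, -0.046, -0.085, 0.06],[85, -3.3, 8.1, 6.3, -0.046, -0.085, 0.06],[85, -2.2, 8.0, 6.9, -0.046, -0.085, 0.06],[85, -1.1, 7.8, 7.4, -0.046, -0.085, 0.06],[85, -0.0, 7.5, 7.8, -0.046, -0.085, 0.06],[85, 1.1, 7.1, 8.1, -0.046, -0.085, 0.06],
```

>>> {"api": "servo_tool", "payload": {
  "motion": [
    [85,-9.1,5.4,-2,-0.046,-0.085,0.06],
    [85,-8.9,6,-1,-0.046,-0.085,0.06],
    [85,-8.5,6.6,0,-0.046,-0.085,0.06],
    [85,-8.1,7.1,1,-0.046,-0.085,0.06],
    [85,-7.5,7.5,2,-0.046,-0.085,0.06],
    [85,-6.8,7.8,3,-0.046,-0.085,0.06],
    [85,-6.1,8,3.9,-0.046,-0.085,0.06],
    [85,-5.2,8.2,4.8,-0.046,-0.085,0.06],
    [85,-4.3,8.2,5.6,-0.046,-0.085,0.06],
    [85,-3.3,8.1,6.3,-0.046,-0.085,0.06]
  ]
}}

```text
time: 7.25
tool_pos: [410.4, -240.1, 289.4]
tcp_rot: [-172.1, -19.1, -7.1]
ft_force: [-0.3, 0.1, -0.4]
finger_gap: 85.3
```

>>> {"api": "servo_tool", "payload": {
  "motion": [
    [85,-2.2,8,6.9,-0.046,-0.085,0.06],
    [85,-1.1,7.8,7.4,-0.046,-0.085,0.06],
    [85,0,7.5,7.8,-0.046,-0.085,0.06],
    [85,1.1,7.1,8.1,-0.046,-0.085,0.06],
    [85,0,0,0,0,0,0]
  ]
}}

```text
time: 7.75
tool_pos: [412.3, -264.9, 255.2]
tcp_rot: [178.5, 1.9, -19.8]
ft_force: [-0.4, -0.1, 0.1]
finger_gap: 84.6
```

```bash
cat > t.py <<'E'
from h import *
def tile(s,im,z=8):
    h=cv2.cvtColor(im,cv2.COLOR_BGR2HSV)
    pred=proj('wrist',[[450,-287,8]],s)[0];print('pred',pred)
    m=cv2.inRange(h,(0,0,170),(180,60,255));cs,hi=cv2.findContours(m,cv2.RETR_CCOMP,cv2.CHAIN_APPROX_NONE)
    for i,c in enumerate(cs):
        a=cv2.contourArea(c)
        if a>250 and hi[0][i][3]>=0:
            P=np.array([onz('wrist',p[0],z,s)[:2] for p in c]);A=np.c_[2*P,np.ones(len(P))];k=np.linalg.lstsq(A,(P**2).sum(1),rcond=None)[0];rr=np.sqrt(k[2]+k[:2]@k[:2])
            print('hole',k[:2],rr,a)
    mo=cv2.inRange(h,(0,90,80),(20,255,255))
    return m
E
python3 - <<'E'
from t import *
np.set_printoptions(precision=1,suppress=True)
s=sense();print(s['time'],s['tool_pos'],s['tcp_rot']);im=snapshot('wrist');tile(s,im);cv2.imwrite('pics/w5.png',im)
np.save('s5.npy',np.r_[s['tool_pos'],s['tcp_rot']])
E
```

```text
7.75 [ 412.3 -264.9  255.2] [178.5   1.9 -19.8]
pred [270.5 117.8]
hole [ 498.2 -302.6] 17.938875017011913 1062.0
```

View pics/w5.png

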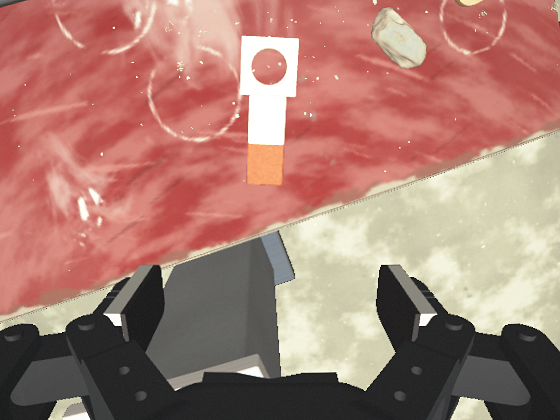

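The tile's hole is at (269,66), the tail end at (265,184) and the head end at (270,38). The table edge is clear of the tail.

```bash
python3 - <<'E'
from h import *
np.set_printoptions(precision=1,suppress=True)
v=np.load('s5.npy');s={'tool_pos':v[:3],'tcp_rot':v[3:]}
H=np.array([498.2,-302.6]);t=onz('wrist',(264.7,184.5),8,s)[:2];e=onz('wrist',(270,38),8,s)[:2]
print(t,e,np.linalg.norm(e-t),np.linalg.norm(H-t));u=(e-t)/np.linalg.norm(e-t);yaw=np.degrees(np.arctan2(u[1],u[0]));print('yaw',yaw)
G=H-87*u;print('G',G)
R=ori(yaw,90)
print(ik(np.r_[G,0],R,[[-40,-12,103,0,88,69]]))
plan([*G,40],R,9,70)
plan([*G,2],R,3,70,([*G,40],R))
E
```

```text
[ 385.2 -257. ] [ 523.2 -312.9] 148.93523395453 121.87394598389673
yaw -22.047188424194193
G [ 417.6 -269.9]
(array([-38.8,   1.5, 117.6,  -0. ,  60.9,  73.3]), np.float64(2.0677537739552647e-13))
per row 24 mm 0.4 deg
[70, 1.5, -0.2, 24.0, 0.003, 0.003, 0.005],[70, 1.4, -0.2, 24.0, 0.003, 0.003, 0.005],[70, 1.3, -0.1, 24.0, 0.003, 0.003, 0.005],[70, 1.2, -0.0, 24.0, 0.003, 0.003, 0.005],[70, 1.1, 0.0, 24.0, 0.003, 0.003, 0.005],[70, 1.1, 0.1, 24.0, 0.003, 0.003, 0.005],[70, 1.0, 0.1, 24.0, 0.003, 0.003, 0.005],[70, 0.9, 0.2, 24.0, 0.003, 0.003, 0.005],[70, 0.8, 0.3, 24.0, 0.003, 0.003, 0.005],
per row 13 mm 0.0 deg
[70, -0.0, 0.0, 12.7, 0.0, 0.0, 0.0],[70, -0.0, 0.0, 12.7, 0.0, 0.0, 0.0],[70, -0.0, 0.0, 12.7, 0.0, 0.0, 0.0],
```

>>> {"api": "servo_tool", "payload": {
  "motion": [
    [70,1.5,-0.2,24,0.003,0.003,0.005],
    [70,1.4,-0.2,24,0.003,0.003,0.005],
    [70,1.3,-0.1,24,0.003,0.003,0.005],
    [70,1.2,0,24,0.003,0.003,0.005],
    [70,1.1,0,24,0.003,0.003,0.005],
    [70,1.1,0.1,24,0.003,0.003,0.005],
    [70,1,0.1,24,0.003,0.003,0.005],
    [70,0.9,0.2,24,0.003,0.003,0.005],
    [60,0.8,0.3,24,0.003,0.003,0.005],
    [60,0,0,0,0,0,0]
  ]
}}

```text
time: 8.8
tool_pos: [424.2, -268.3, 43.1]
tcp_rot: [-179.0, -2.0, -21.5]
ft_force: [-0.2, 0.5, -1.5]
finger_gap: 60.2
```

```bash
python3 - <<'E'
from h import *
s=sense();print(s['ft_force'],s['tool_pos'])
plan([417.6,-269.9,2],ori(-22,90),4,60)
E
```

```text
[-0.21756918  0.47950862 -1.50143122] [ 424.15540269 -268.30980566   43.06233875]
per row 10 mm 0.6 deg
[60, -1.7, 1.1, 10.2, -0.004, -0.009, 0.002],[60, -1.6, 1.1, 10.2, -0.004, -0.009, 0.002],[60, -1.6, 1.1, 10.2, -0.004, -0.009, 0.002],[60, -1.5, 1.0, 10.2, -0.004, -0.009, 0.002],
```

>>> {"api": "servo_tool", "payload": {
  "motion": [
    [60,-1.7,1.1,10.2,-0.004,-0.009,0.002],
    [60,-1.6,1.1,10.2,-0.004,-0.009,0.002],
    [60,-1.6,1.1,10.2,-0.004,-0.009,0.002],
    [60,-1.5,1,10.2,-0.004,-0.009,0.002],
    [60,0,0,1,0,0,0],
    [30,0,0,0,0,0,0],
    [30,0,0,0,0,0,0],
    [30,0,0,0,0,0,0],
    [30,0,0,0,0,0,0]
  ],
  "force": 60
}}

```text
time: 9.7
tool_pos: [420.3, -272.4, 4.2]
tcp_rot: [179.9, -0.4, -21.9]
ft_force: [0.3, -0.1, -0.8]
finger_gap: 35.4
```

>>> {"api": "servo_tool", "payload": {
  "motion": [
    [30,0,0,0,0,0,0]
  ]
}}

```text
time: 9.8
tool_pos: [420.4, -272.4, 4.3]
tcp_rot: [179.9, -0.4, -21.9]
ft_force: [0.0, -0.2, -0.6]
finger_gap: 35.0
```

>>> {"api": "servo_tool", "payload": {
  "motion": [
    [55,0,0,0,0,0,0],
    [55,0,0,0,0,0,0],
    [55,0,0,4,0,0,0],
    [55,0,0,3,0,0,0],
    [55,0,0,0,0,0,0]
  ]
}}

```text
time: 10.3
tool_pos: [420.8, -272.8, -2.8]
tcp_rot: [179.9, -0.4, -21.9]
ft_force: [-0.4, -0.5, 0.3]
finger_gap: 55.6
```

>>> {"api": "servo_tool", "payload": {
  "motion": [
    [46,0,0,0,0,0,0],
    [40,0,0,0,0,0,0],
    [30,0,0,0,0,0,0],
    [30,0,0,0,0,0,0],
    [30,0,0,0,0,0,0]
  ]
}}

```text
time: 10.8
tool_pos: [422.6, -273.6, -0.7]
tcp_rot: [179.9, -0.6, -21.9]
ft_force: [0.1, -1.1, 0.3]
finger_gap: 36.0
```

```bash
python3 - <<'E'
from h import *
s=sense();print(s['ft_force'],s['tool_pos'],s['finger_gap'])
im=snapshot('wrist');cv2.imwrite('pics/w6.png',im)
E
```

```text
[ 0.08313313 -1.11748367  0.28607542] [ 422.55812638 -273.58665372   -0.72909129] 35.981108417875184
```

View pics/w6.png

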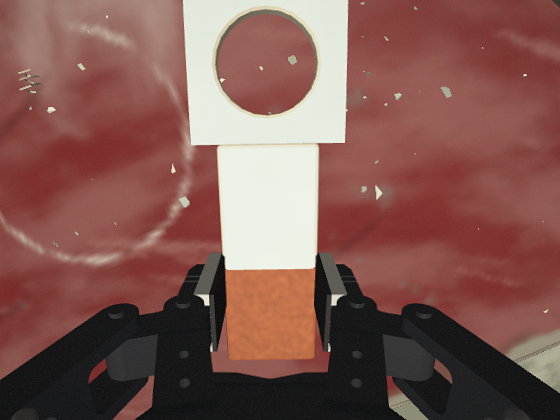

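```bash
cat > c.py <<'E'
from h import *
a=np.linspace(0,np.pi,40)
W=np.vstack([np.c_[np.zeros(50),np.zeros(50),np.linspace(400,263,50)],np.c_[-25+25*np.cos(a),0*a,263-25*np.sin(a)],np.c_[np.linspace(-50,-56,12),np.zeros(12),np.linspace(263,285,12)]])
rad=np.full(len(W),3.5);rad[(W[:,2]>315)]=9
box=lambda p,c,h:(lambda q:np.linalg.norm(np.maximum(q,0),axis=-1)+np.minimum(q.max(-1),0))(np.abs(p-c)-h)
def clear(H,Rs): # H hole centre stand frame, Rs tile rotation (x to head, z = -tool z)
    L=Rs.inv().apply(W-H);p=L[:,:2]
    d2=np.minimum(box(p,np.array([0,0]),np.array([28,28])),box(p,np.array([-75,0]),np.array([47,19])))
    d2=np.maximum(d2,18-np.linalg.norm(p,axis=1));dz=np.abs(L[:,2])-4
    d=np.c_[d2,dz];sd=np.linalg.norm(np.maximum(d,0),axis=1)+np.minimum(d.max(1),0)
    return (sd-rad).min()
def tilerot(yaw,el): # stand frame
    return ori(yaw,90-el)*Rn.from_euler('x',np.pi)
E
python3 - <<'E'
from c import *
for yaw in(44,50):
  for el,z in((35,305),(35,290),(35,275),(40,268),(50,262),(60,255),(65,250),(70,245),(80,238),(85,232),(90,228),(90,224)):
    R=tilerot(yaw,el);b=max(((clear(np.array([x,y,z]),R),x,y) for x in range(-72,-8,2) for y in range(-14,15,2)));print(yaw,el,z,round(b[0],1),b[1:])
from h import *
s=sense();H=onz('wrist',(266,62),8,s);H[2]=4
R0=Rn.from_euler('xyz',s['tcp_rot'],degrees=True);print('hole in tool',R0.inv().apply(H-s['tool_pos']),H)
E
```

```text
44 35 305 23.8 (-72, -14)
44 35 290 13.2 (-60, -2)
44 35 275 10.7 (-54, 0)
44 40 268 9.7 (-52, 0)
44 50 262 7.6 (-50, 0)
44 60 255 6.2 (-44, 0)
44 65 250 6.8 (-40, 0)
44 70 245 7.5 (-34, 0)
44 80 238 12.6 (-72, -14)
44 85 232 15.7 (-72, -14)
44 90 228 18.5 (-72, -14)
44 90 224 19.1 (-72, -14)
50 35 305 23.6 (-68, -14)
50 35 290 13.4 (-58, -4)
50 35 275 10.5 (-54, 0)
50 40 268 9.4 (-52, 0)
50 50 262 7.2 (-50, 0)
50 60 255 5.9 (-44, 0)
50 65 250 6.0 (-40, 0)
50 70 245 6.7 (-72, -14)
50 80 238 12.0 (-72, -14)
50 85 232 15.0 (-72, -14)
50 90 228 17.8 (-72, -14)
50 90 224 18.4 (-72, -14)
hole in tool [83.17312691 -0.26095844 -3.83043012] [ 499.81650495 -304.35133961    4.        ]
```

```bash
cat >> c.py <<'E'
O=np.array([514,-94.5,0]);TH=-13.5;S=Rn.from_euler('z',TH,degrees=True)
HT=np.array([83.2,-0.3,-4.3])
def pose(x,y,z,el,psi=35):
    R=ori(psi,90-el);return O+S.apply([x,y,z])-R.apply(HT),R
WP=[(-60,-2,325,35),(-58,-1,290,35),(-54,0,275,35),(-50,0,262,50),(-42,0,252,63),(-34,0,245,70),(-29,0,237,80),(-26,0,230,88),(-26,0,223,90)]
E
python3 - <<'E'
from c import *
s=sense();q=s['joint_pos'];R0=Rn.from_euler('xyz',s['tcp_rot'],degrees=True)
p0=s['tool_pos']+[0,0,90]
from scipy.spatial.transform import Slerp
p,R=pose(*WP[0]);sl=Slerp([0,1],Rn.concatenate([R0,R]))
for f in np.linspace(0,1,5):
    q,e=ik((1-f)*p0+f*p,sl(f),[q]);print('transit',f,q.round(),round(e,1))
for w in WP:
    p,R=pose(*w);q,e=ik(p,R,[q]);print(w,p.round(),q.round(),round(e,1),'clear',round(clear(np.array(w[:3]),tilerot(35-TH,w[3])),1))
p,R=pose(*WP[0]);plan(p,R,20,30,(p0,R0))
E
```

```text
transit 0.0 [-39.  -5. 113.   0.  71.  73.] 0.0
transit 0.25 [-41. -18. 120.   8.  72.  55.] 0.0
transit 0.5 [-45. -29. 124.  17.  77.  36.] 0.0
transit 0.75 [-50. -36. 126.  26.  84.  18.] 0.0
transit 1.0 [-55. -39. 126.  35.  92.   2.] 0.0
(-60, -2, 325, 35) [ 402. -120.  274.] [-55. -39. 126.  35.  92.   2.] 0.0 clear 13.4
(-58, -1, 290, 35) [ 404. -120.  239.] [-55. -39. 130.  35.  89.  -0.] 0.0 clear 11.8
(-54, 0, 275, 35) [ 408. -120.  224.] [-54. -39. 131.  35.  87.  -1.] 0.0 clear 10.5
(-50, 0, 262, 50) [ 424. -112.  196.] [-63. -36. 140.  49.  87. -16.] 0.0 clear 7.3
(-42, 0, 252, 63) [ 446. -104.  176.] [-66. -23. 141.  60.  88. -30.] 9.3 clear 6.2
(-34, 0, 245, 70) [ 461. -101.  165.] [-67. -14. 141.  66.  88. -39.] 9.7 clear 5.8
(-29, 0, 237, 80) [478. -94. 154.] [-67.  -1. 141.  74.  90. -51.] 4.7 clear 3.8
(-26, 0, 230, 88) [490. -88. 147.] [-66.  10. 140.  80.  94. -60.] 0.0 clear 1.7
(-26, 0, 223, 90) [492. -86. 140.] [-65.  14. 139.  81.  95. -63.] 0.0 clear -2.2
per row 12 mm 3.3 deg
[30, -3.7, -6.7, -9.3, 0.015, 0.028, -0.048],[30, -3.1, -7.0, -9.3, 0.015, 0.028, -0.048],[30, -2.6, -7.3, -9.2, 0.015, 0.028, -0.048],[30, -1.9, -7.5, -9.2, 0.015, 0.028, -0.048],[30, -1.3, -7.8, -9.1, 0.015, 0.028, -0.048],[30, -0.7, -7.9, -9.0, 0.015, 0.028, -0.048],[30, -0.1, -8.1, -8.9, 0.015, 0.028, -0.048],[30, 0.6, -8.2, -8.8, 0.015, 0.028, -0.048],[30, 1.2, -8.3, -8.6, 0.015, 0.028, -0.048],[30, 1.8, -8.4, -8.4, 0.015, 0.028, -0.048],[30, 2.5, -8.4, -8.3, 0.015, 0.028, -0.048],[30, 3.1, -8.4, -8.0, 0.015, 0.028, -0.048],[30, 3.7, -8.4, -7.8, 0.015, 0.028, -0.048],[30, 4.3, -8.3, -7.6, 0.015, 0.028, -0.048],[30, 4.9, -8.2, -7.3, 0.015, 0.028, -0.048],[30, 5.5, -8.0, -7.1, 0.015, 0.028, -0.048],[30, 6.1, -7.9, -6.8, 0.015, 0.028, -0.048],[30, 6.6, -7.7, -6.5, 0.015, 0.028, -0.048],[30, 7.2, -7.4, -6.2, 0.015, 0.028, -0.048],[30, 7.7, -7.2, -5.9, 0.015, 0.028, -0.048],
```

>>> {"api": "servo_tool", "payload": {
  "motion": [
    [30,0,0,-8,0,0,0],
    [30,0,0,-20,0,0,0],
    [30,0,0,-28,0,0,0],
    [30,0,0,-30,0,0,0],
    [30,0,0,-30,0,0,0],
    [30,0,0,-30,0,0,0],
    [30,0,0,-30,0,0,0],
    [30,0,0,-30,0,0,0],
    [30,0,0,-25,0,0,0],
    [30,0,0,0,0,0,0]
  ],
  "force": 80
}}

```text
time: 11.85
tool_pos: [416.8, -269.9, 239.5]
tcp_rot: [-180.0, -0.2, -21.9]
ft_force: [1.5, 0.5, -0.9]
finger_gap: 35.4
```

```bash
python3 - <<'E'
from c import *
s=sense();q=s['joint_pos'];R0=Rn.from_euler('xyz',s['tcp_rot'],degrees=True);p0=s['tool_pos'];print(s['finger_gap'],s['ft_force'],p0)
from scipy.spatial.transform import Slerp
for ps in(38,42):
  q=s['joint_pos']
  p,R=pose(-60,-2,340,35,ps);sl=Slerp([0,1],Rn.concatenate([R0,R]))
  for f in np.linspace(0,1,5):
    q,e=ik((1-f)*p0+f*p,sl(f),[q]);print('transit',f,q.round(),round(e,1))
  for w in WP:
    p,R=pose(*w,ps);q,e=ik(p,R,[q]);print(w,q.round(),round(e,1),'clear',round(clear(np.array(w[:3]),tilerot(ps-TH,w[3])),1))
p,R=pose(-60,-2,340,35,40);plan(p,R,14,30)
E
```

```text
35.38467516104846 [ 1.52302597  0.46249797 -0.94886871] [ 416.82484016 -269.93470714  239.53639561]
transit 0.0 [-39. -10. 101.   0.  88.  73.] 0.0
transit 0.25 [-42. -20. 109.   8.  86.  56.] 0.0
transit 0.5 [-46. -28. 115.  17.  86.  37.] 0.0
transit 0.75 [-51. -34. 120.  26.  89.  18.] 0.0
transit 1.0 [-55. -36. 123.  35.  94.  -1.] 0.0
(-60, -2, 325, 35) [-55. -37. 125.  35.  93.  -1.] 0.0 clear 13.4
(-58, -1, 290, 35) [-55. -36. 128.  35.  90.  -3.] 0.0 clear 11.7
(-54, 0, 275, 35) [-54. -35. 129.  35.  88.  -4.] 0.0 clear 10.4
(-50, 0, 262, 50) [-63. -32. 137.  49.  88. -19.] 0.0 clear 7.2
(-42, 0, 252, 63) [-66. -22. 140.  60.  88. -32.] 0.0 clear 5.8
(-34, 0, 245, 70) [-67. -13. 140.  65.  89. -40.] 0.0 clear 4.4
(-29, 0, 237, 80) [-66.   0. 139.  73.  91. -51.] 0.0 clear 3.0
(-26, 0, 230, 88) [-65.  12. 137.  78.  95. -60.] 0.0 clear 1.1
(-26, 0, 223, 90) [-65.  16. 136.  79.  96. -62.] 0.0 clear -2.6
transit 0.0 [-39. -10. 101.   0.  88.  73.] 0.0
transit 0.25 [-42. -20. 109.   8.  86.  54.] 0.0
transit 0.5 [-46. -27. 114.  17.  87.  34.] 0.0
transit 0.75 [-51. -31. 118.  2
[... 600 characters left out ...]
 [-64.  19. 132.  76.  98. -62.] 0.0 clear -3.0
per row 11 mm 5.0 deg
[30, -4.6, -9.3, -3.5, 0.024, 0.039, -0.075],[30, -3.8, -9.7, -3.5, 0.024, 0.039, -0.075],[30, -2.9, -10.0, -3.4, 0.024, 0.039, -0.075],[30, -2.0, -10.3, -3.2, 0.024, 0.039, -0.075],[30, -1.1, -10.5, -3.0, 0.024, 0.039, -0.075],[30, -0.2, -10.6, -2.8, 0.024, 0.039, -0.075],[30, 0.7, -10.7, -2.6, 0.024, 0.039, -0.075],[30, 1.6, -10.6, -2.3, 0.024, 0.039, -0.075],[30, 2.4, -10.5, -1.9, 0.024, 0.039, -0.075],[30, 3.3, -10.4, -1.6, 0.024, 0.039, -0.075],[30, 4.1, -10.1, -1.2, 0.024, 0.039, -0.075],[30, 4.9, -9.8, -0.8, 0.024, 0.039, -0.075],[30, 5.6, -9.4, -0.3, 0.024, 0.039, -0.075],[30, 6.3, -9.0, 0.1, 0.024, 0.039, -0.075],
```

>>> {"api": "servo_tool", "payload": {
  "motion": [
    [30,-4.6,-9.3,-3.5,0.024,0.039,-0.075],
    [30,-3.8,-9.7,-3.5,0.024,0.039,-0.075],
    [30,-2.9,-10,-3.4,0.024,0.039,-0.075],
    [30,-2,-10.3,-3.2,0.024,0.039,-0.075],
    [30,-1.1,-10.5,-3,0.024,0.039,-0.075],
    [30,-0.2,-10.6,-2.8,0.024,0.039,-0.075],
    [30,0.7,-10.7,-2.6,0.024,0.039,-0.075],
    [30,1.6,-10.6,-2.3,0.024,0.039,-0.075],
    [30,2.4,-10.5,-1.9,0.024,0.039,-0.075]
  ]
}}

```text
time: 12.75
tool_pos: [405.0, -170.6, 263.5]
tcp_rot: [-174.7, -23.2, 17.7]
ft_force: [0.5, 0.2, -1.8]
finger_gap: 35.1
```

```bash
python3 - <<'E'
from c import *
s=sense();print(s['tool_pos'],s['tcp_rot'])
p,R=pose(-62,-2,335,35,38);plan(p,R,8,30)
E
```

```text
[ 405.00294289 -170.55747519  263.4738694 ] [-174.66084535  -23.21848807   17.67648507]
per row 7 mm 2.7 deg
[30, 2.3, -6.0, -1.2, 0.01, 0.024, -0.04],[30, 2.6, -5.9, -1.1, 0.01, 0.024, -0.04],[30, 2.8, -5.8, -1.0, 0.01, 0.024, -0.04],[30, 3.1, -5.7, -0.9, 0.01, 0.024, -0.04],[30, 3.3, -5.6, -0.7, 0.01, 0.024, -0.04],[30, 3.6, -5.4, -0.6, 0.01, 0.024, -0.04],[30, 3.8, -5.3, -0.4, 0.01, 0.024, -0.04],[30, 4.0, -5.1, -0.3, 0.01, 0.024, -0.04],
```

>>> {"api": "servo_tool", "payload": {
  "motion": [
    [30,2.3,-6,-1.2,0.01,0.024,-0.04],
    [30,2.6,-5.9,-1.1,0.01,0.024,-0.04],
    [30,2.8,-5.8,-1,0.01,0.024,-0.04],
    [30,3.1,-5.7,-0.9,0.01,0.024,-0.04],
    [30,3.3,-5.6,-0.7,0.01,0.024,-0.04],
    [30,3.6,-5.4,-0.6,0.01,0.024,-0.04],
    [30,3.8,-5.3,-0.4,0.01,0.024,-0.04],
    [30,4,-5.1,-0.3,0.01,0.024,-0.04],
    [30,0,0,0,0,0,0]
  ]
}}

```text
time: 13.65
tool_pos: [396.7, -117.4, 273.3]
tcp_rot: [-179.4, -35.5, 38.3]
ft_force: [0.4, -0.3, -1.1]
finger_gap: 35.5
```

```bash
python3 - <<'E'
from c import *
np.set_printoptions(precision=1,suppress=True)
s=sense();print(s['tool_pos'],s['tcp_rot'],s['finger_gap'])
im=snapshot('wrist');cv2.imwrite('pics/w7.png',im);np.save('s7.npy',np.r_[s['tool_pos'],s['tcp_rot']])
R0=Rn.from_euler('xyz',s['tcp_rot'],degrees=True);H=s['tool_pos']+R0.apply(HT);print('hole stand',S.inv().apply(H-O))
print(proj('wrist',[O+S.apply(v) for v in([-56,0,285],[-25,0,238],[0,0,365],[0,0,315],[0,0,400])]+[H],s))
E
```

```text
[ 396.7 -117.4  273.3] [-179.4  -35.5   38.3] 35.48091465545936
hole stand [-68.6   1.8 325.1]
[[ 292.6  109.4]
 [ 328.8  127.1]
 [ 436.5 -113.1]
 [ 396.     4.2]
 [ 460.  -200.8]
 [ 267.4   60.9]]
```

View pics/w7.png

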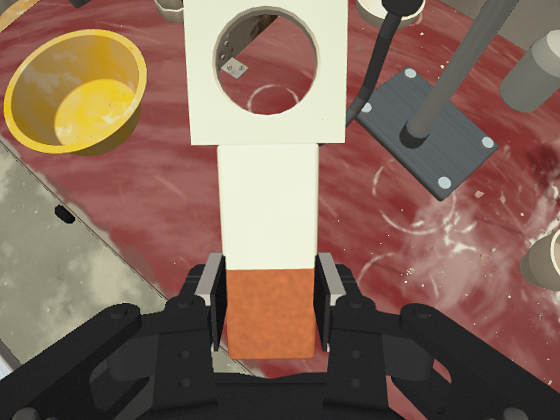

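The sleeve bottom appears at (403,4), against a predicted (396,4), so I'll shift the stand origin estimate about 3 mm to the right. The hole sits above the tip as planned.

```bash
sed -i 's/^O=np.*;TH=-13.5/O=np.array([515,-97,0]);TH=-14/' c.py; python3 - <<'E'
from c import *
p,R=pose(-58,-1,300,35,38);plan(p,R,5,30)
p2,R=pose(-55,0,275,35,38);plan(p2,R,4,30,(p,R))
E
```

```text
per row 5 mm 0.2 deg
[30, -2.2, 2.4, 4.4, -0.003, -0.002, 0.001],[30, -2.2, 2.4, 4.4, -0.003, -0.002, 0.001],[30, -2.2, 2.4, 4.4, -0.003, -0.002, 0.001],[30, -2.2, 2.4, 4.4, -0.003, -0.002, 0.001],[30, -2.2, 2.4, 4.4, -0.003, -0.002, 0.001],
per row 6 mm 0.0 deg
[30, -3.0, 0.4, 5.5, 0.0, 0.0, 0.0],[30, -3.0, 0.4, 5.5, 0.0, 0.0, 0.0],[30, -3.0, 0.4, 5.5, 0.0, 0.0, 0.0],[30, -3.0, 0.4, 5.5, 0.0, 0.0, 0.0],
```

>>> {"api": "servo_tool", "payload": {
  "motion": [
    [30,-2.2,2.4,4.4,-0.003,-0.002,0.001],
    [30,-2.2,2.4,4.4,-0.003,-0.002,0.001],
    [30,-2.2,2.4,4.4,-0.003,-0.002,0.001],
    [30,-2.2,2.4,4.4,-0.003,-0.002,0.001],
    [30,-2.2,2.4,4.4,-0.003,-0.002,0.001],
    [30,0,0,0,0,0,0]
  ]
}}

```text
time: 14.3
tool_pos: [407.6, -125.4, 244.8]
tcp_rot: [-179.9, -34.7, 37.6]
ft_force: [0.0, 0.5, -0.9]
finger_gap: 35.5
```

```bash
python3 - <<'E'
from c import *
np.set_printoptions(precision=1,suppress=True)
s=sense();R0=Rn.from_euler('xyz',s['tcp_rot'],degrees=True);H=s['tool_pos']+R0.apply(HT);print('hole stand',S.inv().apply(H-O),s['tcp_rot'],s['ft_force'])
im=snapshot('wrist');cv2.imwrite('pics/w8.png',im)
print(proj('wrist',[O+S.apply(v) for v in([-56,0,285],[0,0,315],[0,0,280])]+[H],s))
b=snapshot('side');cv2.imwrite('pics/w8c.png',np.hstack([im[:300,150:450],cv2.resize(b[180:260,220:300],(300,300))]))
p2,R=pose(-55,0,275,35,38);plan(p2,R,5,30)
E
```

```text
hole stand [-56.6  -1.7 295.7] [-179.9  -34.7   37.6] [ 0.   0.5 -0.9]
[[266.1  76.2]
 [388.5 -53.1]
 [366.7  19.8]
 [267.4  60.9]]
per row 4 mm 0.1 deg
[30, -2.1, 0.1, 3.9, 0.001, 0.001, -0.001],[30, -2.1, 0.1, 3.9, 0.001, 0.001, -0.001],[30, -2.1, 0.1, 3.9, 0.001, 0.001, -0.001],[30, -2.1, 0.1, 3.9, 0.001, 0.001, -0.001],[30, -2.1, 0.1, 3.9, 0.001, 0.001, -0.001],
```

View pics/w8c.png

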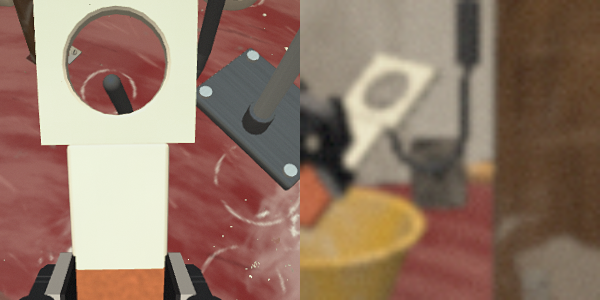

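The prong tip shows inside the hole at full-frame (263,82), against a predicted (266,76), so it is well aligned. I'll lower and rotate along the waypoints.

>>> {"api": "servo_tool", "payload": {
  "motion": [
    [30,-2.1,0.1,3.9,0,0,0],
    [30,-2.1,0.1,3.9,0,0,0],
    [30,-2.1,0.1,3.9,0,0,0],
    [30,-2.1,0.1,3.9,0,0,0],
    [30,-2.1,0.1,3.9,0,0,0]
  ]
}}

```text
time: 14.9
tool_pos: [410.4, -124.8, 222.9]
tcp_rot: [179.9, -34.7, 37.7]
ft_force: [0.4, -0.1, -1.6]
finger_gap: 35.6
```

```bash
cat > st.py <<'E'
from c import *
np.set_printoptions(precision=1,suppress=True)
def st():
    s=sense();R0=Rn.from_euler('xyz',s['tcp_rot'],degrees=True);H=s['tool_pos']+R0.apply(HT);h=S.inv().apply(H-O)
    print(s['time'],'hole stand',h,s['tcp_rot'],s['ft_force'],s['joint_pos'],s['finger_gap'],'clear',clear(h,S.inv()*R0*Rn.from_euler('x',np.pi)))
def go(wps,g=30):
    cur=None
    for w,n in wps:
        p,R=pose(*w,38);plan(p,R,n,g,cur);cur=(p,R)
E
python3 - <<'E'
from st import *
st();go([((-50,0,262,50),4),((-43,0,252,63),4)])
E
```

```text
14.9 hole stand [-54.2  -0.4 273.9] [179.9 -34.7  37.7] [ 0.4 -0.1 -1.6] [-54.  -32.7 127.3  34.8  87.1  -4. ] 35.568654950004614 clear 9.858580530633827
per row 8 mm 3.8 deg
[30, -0.1, 0.8, 8.3, 0.001, 0.067, -0.001],[30, -0.6, 0.8, 8.3, 0.001, 0.067, -0.001],[30, -1.2, 0.8, 8.2, 0.001, 0.067, -0.001],[30, -1.7, 0.8, 8.1, 0.001, 0.067, -0.001],
per row 7 mm 3.2 deg
[30, -0.4, 1.4, 7.1, 0.0, 0.057, -0.0],[30, -0.8, 1.4, 7.0, 0.0, 0.057, -0.0],[30, -1.2, 1.4, 7.0, 0.0, 0.057, -0.0],[30, -1.6, 1.4, 6.9, 0.0, 0.057, -0.0],
```

>>> {"api": "servo_tool", "payload": {
  "motion": [
    [30,-0.1,0.8,8.3,0,0.067,0],
    [30,-0.6,0.8,8.3,0,0.067,0],
    [30,-1.2,0.8,8.2,0,0.067,0],
    [30,-1.7,0.8,8.1,0,0.067,0]
  ]
}}

```text
time: 15.3
tool_pos: [429.2, -116.4, 196.6]
tcp_rot: [179.1, -50.5, 38.3]
ft_force: [0.7, 0.2, -1.4]
finger_gap: 35.7
```

```bash
python3 - <<'E'
from st import *
st();go([((-43,0,252,63),5),((-34,0,245,72),4)])
E
```

```text
15.3 hole stand [-48.5  -0.1 263.6] [179.1 -50.5  38.3] [ 0.7  0.2 -1.4] [-62.8 -26.1 133.1  49.6  86.7 -20.1] 35.688415517994095 clear 6.618679174857224
per row 6 mm 2.5 deg
[30, -0.8, 0.7, 5.6, 0.002, 0.044, 0.001],[30, -1.0, 0.7, 5.6, 0.002, 0.044, 0.001],[30, -1.2, 0.8, 5.5, 0.002, 0.044, 0.001],[30, -1.5, 0.8, 5.4, 0.002, 0.044, 0.001],[30, -1.7, 0.8, 5.4, 0.002, 0.044, 0.001],
per row 6 mm 2.2 deg
[30, -0.5, 1.8, 5.3, 0.0, 0.039, -0.0],[30, -0.7, 1.8, 5.2, 0.0, 0.039, -0.0],[30, -0.9, 1.8, 5.2, 0.0, 0.039, -0.0],[30, -1.1, 1.8, 5.2, 0.0, 0.039, -0.0],
```

>>> {"api": "servo_tool", "payload": {
  "motion": [
    [30,-0.8,0.7,5.6,0.002,0.044,0.001],
    [30,-1,0.7,5.6,0.002,0.044,0.001],
    [30,-1.2,0.8,5.5,0.002,0.044,0.001],
    [30,-1.5,0.8,5.4,0.002,0.044,0.001],
    [30,-1.7,0.8,5.4,0.002,0.044,0.001]
  ]
}}

```text
time: 15.8
tool_pos: [447.2, -108.2, 173.2]
tcp_rot: [180.0, -63.6, 37.7]
ft_force: [-0.7, -0.0, -1.4]
finger_gap: 35.2
```

```bash
python3 - <<'E'
from st import *
st();go([((-34,0,245,72),5),((-28,0,236,82),5)])
E
```

```text
15.8 hole stand [-42.8  -1.1 249.6] [180.  -63.6  37.7] [-0.7 -0.  -1.4] [-66.7 -12.7 134.3  60.3  87.5 -34.4] 35.19153972706799 clear 4.130961835275756
per row 4 mm 1.7 deg
[30, 0.0, 1.3, 4.0, 0.001, 0.029, -0.0],[30, -0.1, 1.3, 4.0, 0.001, 0.029, -0.0],[30, -0.2, 1.3, 4.0, 0.001, 0.029, -0.0],[30, -0.3, 1.3, 3.9, 0.001, 0.029, -0.0],[30, -0.4, 1.3, 3.9, 0.001, 0.029, -0.0],
per row 4 mm 2.0 deg
[30, -1.1, 0.9, 4.1, -0.0, 0.035, 0.0],[30, -1.2, 0.9, 4.1, -0.0, 0.035, 0.0],[30, -1.4, 0.9, 4.0, -0.0, 0.035, 0.0],[30, -1.5, 0.9, 4.0, -0.0, 0.035, 0.0],[30, -1.6, 0.9, 3.9, -0.0, 0.035, 0.0],
```

>>> {"api": "servo_tool", "payload": {
  "motion": [
    [30,0,1.5,4,0.001,0.029,0],
    [30,0,1.4,4,0.001,0.029,0],
    [30,0,1.3,4,0.001,0.029,0],
    [30,0,1.3,3.9,0.001,0.029,0],
    [30,0,1.3,3.9,0.001,0.029,0]
  ]
}}

```text
time: 16.3
tool_pos: [466.4, -102.9, 162.6]
tcp_rot: [-179.3, -72.2, 37.1]
ft_force: [-0.1, -0.7, -1.4]
finger_gap: 35.2
```

```bash
python3 - <<'E'
from st import *
st();go([((-28,0,236,82),6),((-25,0,229,90),4)])
E
```

```text
16.3 hole stand [-32.5  -0.7 243.2] [-179.3  -72.2   37.1] [-0.1 -0.7 -1.4] [-66.7  -1.2 132.7  67.2  88.6 -43.3] 35.19526104016716 clear 4.750803736900648
per row 3 mm 1.6 deg
[30, -0.6, 0.6, 3.3, 0.001, 0.029, -0.001],[30, -0.7, 0.6, 3.2, 0.001, 0.029, -0.001],[30, -0.8, 0.6, 3.2, 0.001, 0.029, -0.001],[30, -0.9, 0.6, 3.2, 0.001, 0.029, -0.001],[30, -1.0, 0.6, 3.2, 0.001, 0.029, -0.001],[30, -1.1, 0.6, 3.1, 0.001, 0.029, -0.001],
per row 4 mm 2.0 deg
[30, -1.3, 0.6, 3.6, 0.0, 0.035, 0.0],[30, -1.4, 0.6, 3.5, 0.0, 0.035, 0.0],[30, -1.6, 0.6, 3.5, 0.0, 0.035, 0.0],[30, -1.7, 0.6, 3.4, 0.0, 0.035, 0.0],
```

>>> {"api": "servo_tool", "payload": {
  "motion": [
    [30,-0.6,0.6,3.3,0,0.029,0],
    [30,-0.7,0.6,3.2,0,0.029,0],
    [30,-0.8,0.6,3.2,0,0.029,0],
    [30,-0.9,0.6,3.2,0,0.029,0],
    [30,-1,0.6,3.2,0,0.029,0],
    [30,-1.1,0.6,3.1,0,0.029,0]
  ]
}}

```text
time: 16.9
tool_pos: [483.9, -96.6, 150.7]
tcp_rot: [-179.2, -82.3, 36.7]
ft_force: [-0.4, 0.6, -1.0]
finger_gap: 35.4
```

```bash
python3 - <<'E'
from st import *
st();go([((-25.5,0,227,88),5)])
E
```

```text
16.9 hole stand [-26.1  -1.6 233.8] [-179.2  -82.3   36.7] [-0.4  0.6 -1. ] [-66.   13.1 129.6  74.6  91.9 -53.8] 35.39316314381755 clear 2.3036188545638394
per row 2 mm 1.1 deg
[30, -1.1, -0.1, 2.2, 0.002, 0.02, -0.001],[30, -1.2, -0.1, 2.1, 0.002, 0.02, -0.001],[30, -1.2, -0.1, 2.1, 0.002, 0.02, -0.001],[30, -1.3, -0.1, 2.1, 0.002, 0.02, -0.001],[30, -1.3, -0.1, 2.1, 0.002, 0.02, -0.001],
```

>>> {"api": "servo_tool", "payload": {
  "motion": [
    [30,-1.1,0.3,2.2,0.002,0.02,0],
    [30,-1.2,0.3,2.1,0.002,0.02,0],
    [30,-1.2,0.3,2.1,0.002,0.02,0],
    [30,-1.3,0.2,2.1,0.002,0.02,0],
    [30,-1.3,0,2.1,0.002,0.02,0],
    [30,0,0,0,0,0,0]
  ]
}}

```text
time: 17.5
tool_pos: [494.0, -92.7, 142.2]
tcp_rot: [-175.3, -88.3, 33.3]
ft_force: [-1.1, -0.2, 2.4]
finger_gap: 35.4
```

```bash
python3 - <<'E'
from st import *
st()
E
```

```text
17.5 hole stand [-22.7  -2.3 225.5] [-175.3  -88.3   33.3] [-1.1 -0.2  2.4] [-64.7  22.6 126.3  78.3  95.  -59.5] 35.407267482000464 clear -1.8265854661786967
```

>>> {"api": "servo_tool", "payload": {
  "motion": [
    [36,0.5,0,0,0,0,0],
    [38,0,0,0,0,0,0],
    [40,0,0,0,0,0,0],
    [42,0,0,0,0,0,0],
    [46,0,0,0,0,0,0],
    [54,0,0,0,0,0,0],
    [62,0,0,0,0,0,0],
    [70,0,0,0,0,0,0]
  ]
}}

```text
time: 18.3
tool_pos: [494.4, -93.6, 142.3]
tcp_rot: [-178.7, -88.1, 36.6]
ft_force: [-0.2, 0.1, -0.2]
finger_gap: 70.0
```

```bash
python3 - <<'E'
from st import *
st();b=snapshot('side');a=snapshot('scene');w=snapshot('wrist')
cv2.imwrite('pics/v12.png',np.hstack([cv2.resize(b[130:270,200:340],(400,400)),cv2.resize(w,(400,300)) if 0 else cv2.resize(w[0:420,70:490],(400,400))]))
E
```

```text
18.3 hole stand [-22.   -2.7 225.6] [-178.7  -88.1   36.6] [-0.2  0.1 -0.2] [-64.7  22.4 126.3  78.2  94.9 -59.4] 69.97942365408217 clear -1.8167708098696445
```

View pics/v12.png

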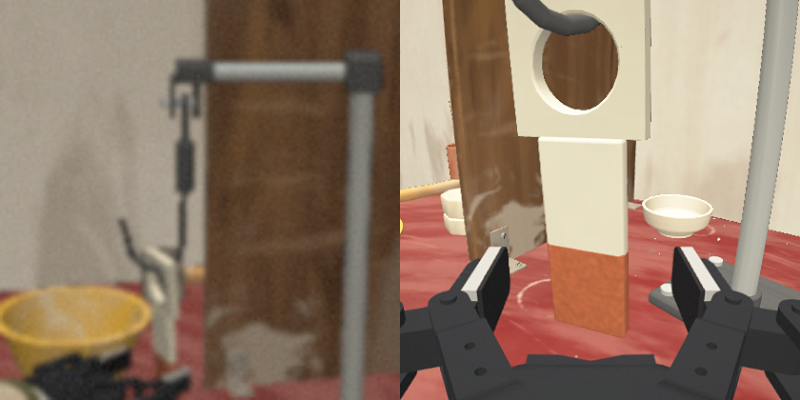

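The tile hangs by its hole on the bend (the wire shows at the top of the hole), upright and between the open fingers, which don't touch it. I've now viewed 12 pictures, so further checks are numeric. I'll retreat.

>>> {"api": "servo_tool", "payload": {
  "motion": [
    [80,0,0,-2,0,0,0],
    [85,0,0,-12,0,0,0],
    [85,0,0,-20,0,0,0],
    [85,0,0,-25,0,0,0],
    [85,0,0,-25,0,0,0],
    [85,0,0,-25,0,0,0],
    [85,0,0,-25,0,0,0],
    [85,0,0,0,0,0,0]
  ]
}}

```text
time: 19.25
tool_pos: [383.9, -178.3, 146.9]
tcp_rot: [-178.2, -88.1, 36.2]
ft_force: [0.6, -0.3, -0.1]
finger_gap: 84.9
```

```bash
cat > b.py <<'E'
from c import *
def basin(n,im,s=None,z=70):
    h=cv2.cvtColor(im,cv2.COLOR_BGR2HSV);m=cv2.inRange(h,(18,90,60),(38,255,255))
    cs=cv2.findContours(m,0,1)[0];c=max(cs,key=cv2.contourArea);hull=cv2.convexHull(c).reshape(-1,2).astype(float)
    hull=hull[(hull[:,0]>2)&(hull[:,1]>2)&(hull[:,0]<557)&(hull[:,1]<417)]
    P=np.array([onz(n,p,z,s)[:2] for p in hull])
    f=lambda k:np.linalg.norm(P-k,axis=1)-93
    r=least_squares(f,P.mean(0),loss='soft_l1',f_scale=2);return r.x,np.abs(r.fun).max(),cv2.boundingRect(c)
def bori(psi,a): return ori(psi,90)*Rn.from_euler('x',-a,degrees=True)
E
python3 - <<'E'
from b import *
np.set_printoptions(precision=1,suppress=True)
v=np.load('s7.npy');print(basin('wrist',cv2.imread('pics/w7.png'),{'tool_pos':v[:3],'tcp_rot':v[3:]}),basin('scene',cv2.imread('pics/scene0.png')))
s=sense();print(s['tool_pos'],s['tcp_rot'],s['joint_pos'],s['ft_force'])
from scipy.spatial.transform import Slerp
B=np.array([446,238]);ux=S.apply([1,0,0]);R=bori(76,12)
T=np.r_[B,0]-88*ux+[0,0,45];pre=T-R.apply([0,0,100]);
R0=Rn.from_euler('xyz',s['tcp_rot'],degrees=True);q=s['joint_pos']
mid=np.array([395,-60,300.]);Rm=bori(76,12);print('T',T,'pre',pre)
sl=Slerp([0,1],Rn.concatenate([R0,Rm]))
for f in np.linspace(0,1,6):
    p=(1-f)*s['tool_pos']+f*np.array([385,-150,330]);q,e=ik(p,sl(f),[q]);print(f,q.round(),round(e,1))
for p in(pre,T,T+[30,-320,0],O-25*ux-88*ux+[0,0,45]): q,e=ik(p,R,[q]);print(p,q.round(),round(e,1))
plan([385,-150,330],Rm,13,85)
E
```

```text
(array([445.4, 231.6]), np.float64(16.233480051998782), (4, 29, 143, 127)) (array([ -90.5, -874.3]), np.float64(5021.693077231474), (499, 64, 61, 140))
[ 383.9 -178.3  146.9] [-178.2  -88.1   36.2] [-83.6  24.7 121.5  61.9 105.3 -60.5] [ 0.6 -0.3 -0.1]
T [360.6 259.3  45. ] pre [340.4 264.3 142.8]
0.0 [-84.  17. 130.  62. 105. -61.] 0.0
0.2 [-80.  -4. 132.  56. 101. -53.] 0.0
0.4 [-74. -21. 130.  49.  99. -45.] 0.0
0.6000000000000001 [-64. -31. 125.  38.  96. -36.] 0.0
0.8 [-50. -36. 118.  23.  93. -27.] 0.0
1.0 [-32. -35. 112.   4.  92. -17.] 0.0
[340.4 264.3 142.8] [ 39. -27. 126. -10.  74.  55.] 0.0
[360.6 259.3  45. ] [ 37. -19. 132. -11.  60.  55.] 0.0
[390.6 -60.7  45. ] [-16. -34. 141.   0.  62.  -2.] 11.1
[405.4 -69.7  45. ] [-18. -33. 141.   1.  60.  -4.] 1.7
per row 14 mm 7.0 deg
[85, 14.1, -1.7, 0.9, 0.026, -0.108, -0.052],[85, 14.2, -0.9, -0.6, 0.026, -0.108, -0.052],[85, 14.1, -0.2, -2.1, 0.026, -0.108, -0.052],[85, 13.8, 0.4, -3.6, 0.026, -0.108, -0.052],[85, 13.3, 1.0, -5.1, 0.026, -0.108, -0.052],[85, 12.6, 1.5, -6.5, 0.026, -0.108, -0.052],[85, 11.7, 2.0, -7.9, 0.026, -0.108, -0.052],[85, 10.7, 2.3, -9.1, 0.026, -0.108, -0.052],[85, 9.5, 2.6, -10.3, 0.026, -0.108, -0.052],[85, 8.2, 2.8, -11.3, 0.026, -0.108, -0.052],[85, 6.8, 2.8, -12.2, 0.026, -0.108, -0.052],[85, 5.3, 2.8, -12.9, 0.026, -0.108, -0.052],[85, 3.7, 2.7, -13.5, 0.026, -0.108, -0.052],
```

>>> {"api": "servo_tool", "payload": {
  "motion": [
    [85,14.1,-1.7,0.9,0.026,-0.108,-0.052],
    [85,14.2,-0.9,-0.6,0.026,-0.108,-0.052],
    [85,14.1,-0.2,-2.1,0.026,-0.108,-0.052],
    [85,13.8,0.4,-3.6,0.026,-0.108,-0.052],
    [85,13.3,1,-5.1,0.026,-0.108,-0.052],
    [85,12.6,1.5,-6.5,0.026,-0.108,-0.052],
    [85,11.7,2,-7.9,0.026,-0.108,-0.052],
    [85,10.7,2.3,-9.1,0.026,-0.108,-0.052],
    [85,9.5,2.6,-10.3,0.026,-0.108,-0.052],
    [85,8.2,2.8,-11.3,0.026,-0.108,-0.052]
  ]
}}

```text
time: 20.25
tool_pos: [385.5, -151.5, 286.4]
tcp_rot: [164.8, -19.2, 71.5]
ft_force: [0.8, 0.2, -0.3]
finger_gap: 84.8
```

```bash
python3 - <<'E'
from b import *
np.set_printoptions(precision=1,suppress=True)
s=sense();print(s['tool_pos'],s['tcp_rot'],s['joint_pos'],s['ft_force'])
R=bori(76,10);plan([370,150,260],R,10,85)
# refit kinematics w/ fresh pose: residual
print(FK(s['joint_pos'])[0]-s['tool_pos'])
E
```

```text
[ 385.5 -151.5  286.4] [164.8 -19.2  71.5] [-50.3 -35.6 119.2  24.1  92.6 -27.3] [ 0.8  0.2 -0.3]
per row 30 mm 2.1 deg
[85, 25.7, -13.8, 8.4, 0.01, -0.031, -0.015],[85, 26.1, -13.3, 7.7, 0.01, -0.031, -0.015],[85, 26.5, -12.8, 7.1, 0.01, -0.031, -0.015],[85, 26.9, -12.3, 6.4, 0.01, -0.031, -0.015],[85, 27.3, -11.9, 5.7, 0.01, -0.031, -0.015],[85, 27.6, -11.4, 4.9, 0.01, -0.031, -0.015],[85, 28.0, -10.9, 4.2, 0.01, -0.031, -0.015],[85, 28.2, -10.5, 3.4, 0.01, -0.031, -0.015],[85, 28.5, -10.0, 2.7, 0.01, -0.031, -0.015],[85, 28.7, -9.6, 1.9, 0.01, -0.031, -0.015],
[ 1.7 -2.1 -0.2]
```

>>> {"api": "servo_tool", "payload": {
  "motion": [
    [85,20,-22,4,0.01,-0.031,-0.015],
    [85,26.1,-18,7.7,0.01,-0.031,-0.015],
    [85,26.5,-12.8,7.1,0.01,-0.031,-0.015],
    [85,26.9,-12.3,6.4,0.01,-0.031,-0.015],
    [85,27.3,-8,5.7,0.01,-0.031,-0.015],
    [85,27.6,-8,4.9,0.01,-0.031,-0.015],
    [85,28,-6,4.2,0.01,-0.031,-0.015],
    [85,28.2,-6,3.4,0.01,-0.031,-0.015],
    [85,28.5,-6,2.7,0.01,-0.031,-0.015],
    [85,28.7,-6,1.9,0.01,-0.031,-0.015]
  ]
}}

```text
time: 21.25
tool_pos: [374.5, 156.1, 262.6]
tcp_rot: [169.0, 0.9, 76.7]
ft_force: [1.1, -0.6, 0.5]
finger_gap: 84.9
```

```bash
python3 - <<'E'
from b import *
np.set_printoptions(precision=1,suppress=True)
s=sense();print(s['tool_pos'],s['tcp_rot'],s['joint_pos'],s['ft_force'])
im=snapshot('wrist');cv2.imwrite('pics/w9.png',im);np.save('s9.npy',np.r_[s['tool_pos'],s['tcp_rot']])
print(proj('wrist',[[446,238,70],[446-93,238,70],[446+93,238,70],[446,238-93,70],[446,238+93,70]],s))
print(basin('wrist',im,s))
ims=snapshot('scene');h=cv2.cvtColor(ims,cv2.COLOR_BGR2HSV);m=cv2.inRange(h,(18,90,60),(38,255,255));print([cv2.boundingRect(c) for c in cv2.findContours(m,0,1)[0] if cv2.contourArea(c)>300])
E
```

```text
[374.5 156.1 262.6] [169.    0.9  76.7] [ 21.7 -33.7 117.8  -7.   87.4  34.7] [ 1.1 -0.6  0.5]
[[285.6  64.2]
 [181.2  89.6]
 [381.8  42.9]
 [306.4 164.9]
 [261.1 -48.6]]
(array([444.7, 233.3]), np.float64(0.46573399387193604), (177, 0, 206, 174))
[(321, 338, 45, 82), (234, 305, 88, 72), (501, 117, 59, 87), (352, 52, 50, 49), (236, 2, 41, 67), (526, 0, 34, 51), (314, 0, 18, 101), (277, 0, 23, 57)]
```

```bash
python3 - <<'E'
from b import *
B=np.array([445,234,0]);ux=S.apply([1,0,0]);R=bori(76,10)
T=B-90*ux+[0,0,45];pre=T-R.apply([0,0,70]);print(T,pre)
plan(pre,R,7,45);plan(T,R,4,45,(pre,R))
E
```

```text
[357.67338464 255.7729706   45.        ] [345.87907871 258.71362135 113.93654271]
per row 26 mm 0.2 deg
[45, 13.4, -10.9, 19.1, 0.002, 0.002, 0.003],[45, 13.4, -10.9, 19.2, 0.002, 0.002, 0.003],[45, 13.3, -10.9, 19.2, 0.002, 0.002, 0.003],[45, 13.2, -10.9, 19.3, 0.002, 0.002, 0.003],[45, 13.2, -10.9, 19.3, 0.002, 0.002, 0.003],[45, 13.1, -10.9, 19.3, 0.002, 0.002, 0.003],[45, 13.0, -10.9, 19.4, 0.002, 0.002, 0.003],
per row 18 mm 0.0 deg
[45, 0.0, -0.0, 17.5, 0.0, 0.0, 0.0],[45, 0.0, -0.0, 17.5, 0.0, 0.0, 0.0],[45, 0.0, -0.0, 17.5, 0.0, 0.0, 0.0],[45, 0.0, -0.0, 17.5, 0.0, 0.0, 0.0],
```

>>> {"api": "servo_tool", "payload": {
  "motion": [
    [45,13.4,-10.9,19.1,0.002,0.002,0.003],
    [45,13.4,-10.9,19.2,0.002,0.002,0.003],
    [45,13.3,-10.9,19.2,0.002,0.002,0.003],
    [45,13.2,-10.9,19.3,0.002,0.002,0.003],
    [45,13.2,-10.9,19.3,0.002,0.002,0.003],
    [45,13.1,-10.9,19.3,0.002,0.002,0.003],
    [45,13,-10.9,15,0.002,0.002,0.003],
    [45,0,0,0,0,0,0]
  ]
}}

```text
time: 22.15
tool_pos: [339.5, 260.9, 110.5]
tcp_rot: [170.4, -0.1, 76.1]
ft_force: [0.3, 0.0, -0.6]
finger_gap: 45.1
```

```bash
python3 - <<'E'
from b import *
B=np.array([445,234,0]);ux=S.apply([1,0,0]);R=bori(76,10)
T=B-90*ux+[0,0,45];plan(T,R,5,45)
E
```

```text
per row 14 mm 0.1 deg
[45, -0.2, 1.5, 13.5, -0.001, -0.001, 0.0],[45, -0.1, 1.5, 13.5, -0.001, -0.001, 0.0],[45, -0.1, 1.5, 13.5, -0.001, -0.001, 0.0],[45, -0.1, 1.5, 13.5, -0.001, -0.001, 0.0],[45, -0.1, 1.5, 13.6, -0.001, -0.001, 0.0],
```

>>> {"api": "servo_tool", "payload": {
  "motion": [
    [45,0,4,10,0,0,0],
    [45,0,3,13.5,0,0,0],
    [45,0,0.5,13.5,0,0,0],
    [45,0,0,13.5,0,0,0],
    [45,0,0,13.5,0,0,0],
    [45,0,0,0,0,0,0]
  ]
}}

```text
time: 22.75
tool_pos: [362.6, 253.0, 49.6]
tcp_rot: [170.1, -0.4, 76.0]
ft_force: [-0.0, -0.2, 0.5]
finger_gap: 44.9
```

Now close gently on the rim wall.

>>> {"api": "servo_tool", "payload": {
  "motion": [
    [30,0,0,0,0,0,0],
    [20,0,0,0,0,0,0],
    [12,0,0,0,0,0,0],
    [6,0,0,0,0,0,0],
    [1,0,0,0,0,0,0],
    [1,0,0,0,0,0,0],
    [1,0,0,0,0,0,0]
  ],
  "force": 25
}}

```text
time: 23.45
tool_pos: [365.7, 252.8, 54.0]
tcp_rot: [169.8, -0.6, 76.0]
ft_force: [0.6, -2.4, 1.0]
finger_gap: 14.4
```

```bash
python3 - <<'E'
from b import *
np.set_printoptions(precision=1,suppress=True)
s=sense();print(s['tool_pos'],s['tcp_rot'],s['ft_force'],s['finger_gap'])
B=np.array([445,234,0]);seat=O+S.apply([-25,0,0]);print('seat',seat)
D=seat-B;p=s['tool_pos']+D;print('D',D,p);R=bori(76,10)
q=s['joint_pos']
R0=Rn.from_euler('xyz',s['tcp_rot'],degrees=True)
for f in(0,.25,.5,.75,1): q,e=ik(s['tool_pos']+f*D,R0,[q]);print(q.round(),round(e,1))
plan(p,R0,33,1)
E
```

```text
[365.7 252.8  54. ] [169.8  -0.6  76. ] [ 0.6 -2.4  1. ] 14.407600892136175
seat [490.7 -91.    0. ]
D [  45.7 -325.     0. ] [411.4 -72.2  54. ]
[ 34. -20. 131.  -8.  62.  51.] 0.0
[ 22. -28. 137.  -6.  63.  39.] 0.0
[  9. -33. 140.  -4.  64.  24.] 0.0
[ -5. -34. 141.  -1.  63.   9.] 0.0
[-18. -30. 138.   1.  62.  -5.] 0.0
per row 10 mm 0.0 deg
[1, -9.2, 3.7, 0.6, 0.0, 0.0, 0.0],[1, -9.2, 3.7, 0.6, 0.0, 0.0, 0.0],[1, -9.2, 3.7, 0.6, 0.0, 0.0, 0.0],[1, -9.2, 3.7, 0.6, 0.0, 0.0, 0.0],[1, -9.2, 3.7, 0.6, 0.0, 0.0, 0.0],[1, -9.2, 3.7, 0.6, 0.0, 0.0, 0.0],[1, -9.2, 3.7, 0.6, 0.0, 0.0, 0.0],[1, -9.2, 3.7, 0.6, 0.0, 0.0, 0.0],[1, -9.2, 3.7, 0.6, 0.0, 0.0, 0.0],[1, -9.2, 3.7, 0.6, 0.0, 0.0, 0.0],[1, -9.2, 3.7, 0.6, 0.0, 0.0, 0.0],[1, -9.2, 3.7, 0.6, 0.0, 0.0, 0.0],[1, -9.2, 3.7, 0.6, 0.0, 0.0, 0.0],[1, -9.2, 3.7, 0.6, 0.0, 0.0, 0.0],[1, -9.2, 3.7, 0.6, 0.0, 0.0, 0.0],[1, -9.2, 3.7, 0.6, 0.0, 0.0, 0.0],[1, -9.2, 3.7, 0.6, 0.0, 0.0, 0.0],[1, -9.2, 3.7, 0.6, 0.0, 0.0, 0.0],[1, -9.2, 3.7, 0.6, 0.0, 0.0, 0.0],[1, -9.2, 3.7, 0.6, 0.0, 0.0, 0.0],[1, -9.2, 3.7, 0.6, 0.0, 0.0, 0.0],[1, -9.2, 3.7, 0.6, 0.0, 0.0, 0.0],[1, -9.2, 3.7, 0.6, 0.0, 0.0, 0.0],[1, -9.2, 3.7, 0.6, 0.0, 0.0, 0.0],[1, -9.2, 3.7, 0.6, 0.0, 0.0, 0.0],[1, -9.2, 3.7, 0.6, 0.0, 0.0, 0.0],[1, -9.2, 3.7, 0.6, 0.0, 0.0, 0.0],[1, -9.2, 3.7, 0.6, 0.0, 0.0, 0.0],[1, -9.2, 3.7, 0.6, 0.0, 0.0, 0.0],[1, -9.2, 3.7, 0.6, 0.0, 0.0, 0.0],[1, -9.2, 3.7, 0.6, 0.0, 0.0, 0.0],[1, -9.2, 3.7, 0.6, 0.0, 0.0, 0.0],[1, -9.2, 3.7, 0.6, 0.0, 0.0, 0.0],
```

>>> {"api": "servo_tool", "payload": {
  "motion": [
    [1,-4,1.7,0.3,0,0,0],
    [1,-7,2.8,0.5,0,0,0],
    [1,-9.2,3.7,0.6,0,0,0],
    [1,-9.2,3.7,0.6,0,0,0],
    [1,-9.2,3.7,0.6,0,0,0]
  ]
}}

```text
time: 23.95
tool_pos: [372.8, 211.0, 54.7]
tcp_rot: [169.8, -0.8, 76.2]
ft_force: [-0.1, 2.7, 1.3]
finger_gap: 14.0
```

```bash
cat > m.py <<'E'
from b import *
np.set_printoptions(precision=1,suppress=True)
s=sense();print(s['tool_pos'],s['tcp_rot'],s['ft_force'],s['joint_pos'])
im=snapshot('wrist');print('basin',basin('wrist',im,s))
a=snapshot('scene');h=cv2.cvtColor(a,cv2.COLOR_BGR2HSV);m=cv2.inRange(h,(20,120,90),(35,255,255));m[:250]=0
E
python3 m.py
```

```text
[372.8 211.   54.7] [169.8  -0.8  76.2] [-0.1  2.7  1.3] [ 28.  -18.8 129.6  -7.1  61.2  44.8]
basin (array([453.5, 198. ]), np.float64(1.1267995939181503), (248, 21, 312, 356))
```

>>> {"api": "servo_tool", "payload": {
  "motion": [
    [1,-10,3.9,0.8,0,0,0],
    [1,-10,3.9,0.8,0,0,0],
    [1,-10,3.9,0.8,0,0,0],
    [1,-10,3.9,0.8,0,0,0],
    [1,-10,3.9,0.8,0,0,0],
    [1,-10,3.9,0.8,0,0,0],
    [1,-10,3.9,0.8,0,0,0],
    [1,-10,3.9,0.8,0,0,0],
    [1,-10,3.9,0.8,0,0,0],
    [1,-10,3.9,0.8,0,0,0]
  ]
}}

```text
time: 25.05
tool_pos: [389.2, 100.9, 53.6]
tcp_rot: [169.6, -1.1, 75.9]
ft_force: [0.2, 2.6, 1.7]
finger_gap: 14.0
```

```bash
python3 m.py
```

```text
[389.2 100.9  53.6] [169.6  -1.1  75.9] [0.2 2.6 1.7] [ 10.2 -26.9 135.5  -3.7  61.5  25.8]
basin (array([469.9,  87.8]), np.float64(4.052485629060811), (248, 20, 312, 357))
```

>>> {"api": "servo_tool", "payload": {
  "motion": [
    [1,-10.5,3.9,0.7,0,0,0],
    [1,-10.5,3.9,0.7,0,0,0],
    [1,-10.5,3.9,0.7,0,0,0],
    [1,-10.5,3.9,0.7,0,0,0],
    [1,-10.5,3.9,0.7,0,0,0],
    [1,-10.5,3.9,0.7,0,0,0],
    [1,-10.5,3.9,0.7,0,0,0],
    [1,-10.5,3.9,0.7,0,0,0],
    [1,-10.5,3.9,0.7,0,0,0]
  ]
}}

```text
time: 26.05
tool_pos: [401.7, 2.3, 52.8]
tcp_rot: [169.6, -1.5, 75.8]
ft_force: [-0.6, 3.2, 3.5]
finger_gap: 14.1
```

```bash
python3 m.py
```

```text
[401.7   2.3  52.8] [169.6  -1.5  75.8] [-0.6  3.2  3.5] [ -7.2 -28.2 136.5   0.2  61.2   7.1]
basin (array([482.2, -10.7]), np.float64(0.8467071121375511), (248, 19, 312, 358))
```

>>> {"api": "servo_tool", "payload": {
  "motion": [
    [1,-10.5,3.8,0.4,0,0,0],
    [1,-10.5,3.8,0.4,0,0,0],
    [1,-10.5,3.8,0.4,0,0,0],
    [1,-10.5,3.8,0.4,0,0,0],
    [1,-10.5,3.8,0.4,0,0,0],
    [1,-9,3.4,0.4,0,0,0],
    [1,-6,2.5,0.3,0,0,0],
    [1,-2,1,0,0,0,0],
    [1,0,0,0,0,0,0]
  ]
}}

```text
time: 27.05
tool_pos: [410.1, -68.4, 53.0]
tcp_rot: [169.7, -1.8, 75.7]
ft_force: [0.6, 2.4, 3.1]
finger_gap: 14.2
```

```bash
cat m.py > m2.py; cat >> m2.py <<'E'
b=snapshot('side')
cv2.imwrite('pics/sc_%d.png'%(s['time']*10),a);cv2.imwrite('pics/sd_%d.png'%(s['time']*10),b)
R0=Rn.from_euler('xyz',s['tcp_rot'],degrees=True)
seat=O+S.apply([-25,0,241.5]);print('seat',seat)
# tile: terracotta tail + white in scene/side, near the predicted hanging place
for n,i in(('scene',a),('side',b)):
    pr=proj(n,[seat,seat-[0,0,46],seat-[0,0,140]]);x0,x1=int(pr[:,0].min())-25,int(pr[:,0].max())+25;y0,y1=int(pr[0,1])-15,int(pr[2,1])+15
    h=cv2.cvtColor(i,cv2.COLOR_BGR2HSV)
    white=cv2.inRange(h,(15,0,165),(45,60,255));org=cv2.inRange(h,(4,120,120),(13,255,255))
    for nm,mm in(('org',org),('white',white)):
        z=np.zeros_like(mm);z[y0:y1,x0:x1]=mm[y0:y1,x0:x1];k,l,stt,ce=cv2.connectedComponentsWithStats(z)
        print(n,nm,[(stt[j].tolist(),ce[j]) for j in range(1,k) if stt[j,4]>25],pr.tolist() if nm=='org' else '')
E
python3 m2.py
```

```text
[410.1 -68.4  53. ] [169.7  -1.8  75.7] [0.6 2.4 3.1] [-18.8 -25.  134.3   2.9  60.6  -5.5]
basin (array([490.7, -81.6]), np.float64(0.8100405828273409), (248, 19, 312, 358))
seat [490.7 -91.  241.5]
scene org [([326, 195, 13, 7, 50], array([331.4, 198. ])), ([289, 206, 51, 40, 700], array([317.5, 226.2]))] [[317.0144322167594, 197.13206570581266], [316.33940609574586, 213.0685533825993], [314.99344381145056, 243.92586111179364]]
scene white [([336, 185, 6, 13, 66], array([338.6, 190.9])), ([289, 186, 21, 28, 366], array([297.2, 199.4])), ([313, 190, 6, 41, 100], array([314.8, 206.8]))] 
side org [([238, 259, 18, 8, 44], array([248.2, 263. ])), ([259, 258, 5, 14, 33], array([261.1, 263.2]))] [[254.50085926251217, 222.18289230440212], [254.6341731966463, 237.9776030857528], [254.8919410978482, 269.31061054564486]]
side white [([249, 207, 12, 17, 127], array([254.8, 212.9])), ([265, 207, 6, 16, 60], array([267.5, 214.6]))]
```

>>> {"api": "servo_tool", "payload": {
  "motion": [
    [1,-5,1.3,0.2,0,0,0],
    [1,-4,1,0.2,0,0,0],
    [1,0,0,0,0,0,0],
    [16,0,0,0,0,0,0],
    [20,0,0,0,0,0,0],
    [30,0,0,0,0,0,0],
    [42,0,0,0,0,0,0],
    [45,0,0,0,0,0,0]
  ]
}}

```text
time: 28.0
tool_pos: [407.7, -78.0, 50.7]
tcp_rot: [170.0, -1.7, 75.7]
ft_force: [0.3, 0.2, -0.4]
finger_gap: 45.4
```

>>> {"api": "servo_tool", "payload": {
  "motion": [
    [45,0,0,-6,0,0,0],
    [45,0,0,-15,0,0,0],
    [45,0,0,-20,0,0,0],
    [45,0,-3,-20,0,0,0],
    [45,0,-6,-20,0,0,0],
    [45,0,-8,-20,0,0,0],
    [45,0,-8,-10,0,0,0],
    [45,0,-8,0,0,0,0],
    [45,0,0,0,0,0,0]
  ]
}}

```text
time: 28.9
tool_pos: [354.0, -67.6, 162.0]
tcp_rot: [169.9, -1.6, 75.7]
ft_force: [-0.2, 0.4, 0.3]
finger_gap: 45.2
```

```bash
python3 m2.py; python3 - <<'E'
from b import *
s=sense();print(s['tool_pos'],s['tcp_rot'])
R=ori(38,15);T=np.array([409.5,-175.5,376.5]);print(R.as_euler('xyz',degrees=True))
E
```

```text
[354.  -67.6 162. ] [169.9  -1.6  75.7] [-0.2  0.4  0.3] [-22.  -45.3 134.8   3.   80.7  -7.8]
basin (array([489.8, -90.2]), np.float64(0.4304316318674779), (311, 53, 224, 249))
seat [490.7 -91.  241.5]
scene org [([325, 195, 14, 7, 53], array([331.2, 198.1])), ([289, 206, 53, 40, 966], array([322.5, 227.7]))] [[317.0144322167594, 197.13206570581266], [316.33940609574586, 213.0685533825993], [314.99344381145056, 243.92586111179364]]
scene white [([336, 184, 6, 14, 71], array([338.6, 190.7])), ([289, 187, 19, 27, 383], array([297.2, 199.7])), ([307, 191, 11, 41, 132], array([313.4, 208.5]))] 
side org [([229, 237, 24, 13, 56], array([241.3, 242.7])), ([229, 252, 15, 11, 47], array([236.3, 257. ])), ([258, 257, 21, 14, 66], array([264.6, 264.5])), ([229, 260, 28, 13, 78], array([243.1, 265.6]))] [[254.50085926251217, 222.18289230440212], [254.6341731966463, 237.9776030857528], [254.8919410978482, 269.31061054564486]]
side white [([248, 207, 14, 17, 132], array([254.9, 212.8])), ([265, 207, 6, 16, 58], array([267.4, 214.8]))] 
[354.50824513 -67.70398573 161.4551373 ] [169.97819362  -1.65380873  75.69258577]
[180. -75.  38.]
```

```bash
cat > sw.py <<'E'
from b import *
np.set_printoptions(precision=2,suppress=True)
print(sense()['time'])
F=[(snapshot('scene'),snapshot('side')) for _ in range(8)]
seat=O+S.apply([-25,0,241.5])
for k,n in((0,'scene'),(1,'side')):
    u,v=proj(n,[seat-[0,0,20]])[0].astype(int);out=[]
    g=[cv2.cvtColor(f[k],cv2.COLOR_BGR2GRAY).astype(np.float32) for f in F]
    for (dx0,dx1,dy0,dy1) in((-12,14,-60,-8),(-14,16,-5,28)):
        r=[x[v+dy0:v+dy1,u+dx0:u+dx1] for x in g];w=cv2.createHanningWindow(r[0].shape[::-1],cv2.CV_32F)
        print(n,'hook' if dy0<-10 else 'tile',[tuple(np.round(cv2.phaseCorrelate(r[0],x,w)[0],2)) for x in r[1:]])
a=F[-1][0];h=cv2.cvtColor(a,cv2.COLOR_BGR2HSV);m=cv2.inRange(h,(10,0,150),(45,75,255));z=np.zeros_like(m);z[185:236,303:322]=m[185:236,303:322]
for y in range(194,234,4): 
    x=np.nonzero(z[y])[0]; print(y,(x.min(),x.max()) if len(x) else None,end=' ')
E
python3 sw.py
```

```text
29.05
scene hook [(np.float64(0.52), np.float64(0.1)), (np.float64(0.49), np.float64(0.03)), (np.float64(0.58), np.float64(-0.03)), (np.float64(0.68), np.float64(0.08)), (np.float64(0.7), np.float64(0.03)), (np.float64(0.67), np.float64(0.05)), (np.float64(0.66), np.float64(0.06))]
scene tile [(np.float64(-0.27), np.float64(-0.12)), (np.float64(-0.16), np.float64(-0.04)), (np.float64(0.32), np.float64(-0.01)), (np.float64(0.61), np.float64(-0.06)), (np.float64(0.53), np.float64(-0.06)), (np.float64(0.53), np.float64(-0.2)), (np.float64(0.61), np.float64(-0.04))]
side hook [(np.float64(0.34), np.float64(0.11)), (np.float64(0.36), np.float64(0.33)), (np.float64(0.19), np.float64(0.22)), (np.float64(0.36), np.float64(0.27)), (np.float64(0.29), np.float64(0.08)), (np.float64(0.18), np.float64(0.29)), (np.float64(0.3), np.float64(0.17))]
side tile [(np.float64(0.01), np.float64(0.09)), (np.float64(0.11), np.float64(0.09)), (np.float64(-0.08), np.float64(0.23)), (np.float64(0.2), np.float64(0.83)), (np.float64(0.01), np.float64(0.84)), (np.float64(0.02), np.float64(0.9)), (np.float64(0.09), np.float64(0.34))]
194 (np.int64(303), np.int64(317)) 198 (np.int64(303), np.int64(317)) 202 (np.int64(303), np.int64(317)) 206 (np.int64(303), np.int64(316)) 210 (np.int64(303), np.int64(316)) 214 (np.int64(303), np.int64(316)) 218 (np.int64(303), np.int64(315)) 222 (np.int64(303), np.int64(314)) 226 (np.int64(303), np.int64(314)) 230 (np.int64(311), np.int64(313))
```

```bash
python3 - <<'E'
from b import *
b=snapshot('side');h=cv2.cvtColor(b,cv2.COLOR_BGR2HSV)
seat=O+S.apply([-25,0,241.5]);print(proj('side',[seat-[0,0,d] for d in(0,20,46,100,120,140)]).round(1).tolist())
for y in range(216,276,3): print(y,' '.join('%d/%d/%d'%tuple(h[y,x]) for x in range(246,270,2)))
E
```

```text
[[254.5, 222.2], [254.6, 229.1], [254.6, 238.0], [254.8, 256.1], [254.8, 262.7], [254.9, 269.3]]
216 19/41/107 18/42/150 20/43/172 18/42/194 19/43/161 12/36/142 17/34/135 20/40/145 26/35/103 22/42/108 20/44/163 18/39/171
219 14/35/80 17/47/126 20/44/117 23/42/157 21/47/196 21/47/201 21/45/146 15/40/103 23/32/71 18/46/139 20/38/173 16/39/172
222 18/48/128 18/32/80 18/29/88 19/37/110 17/41/117 24/47/153 21/45/193 22/44/170 17/50/102 20/46/145 20/47/170 16/56/165
225 19/41/154 23/38/148 20/33/93 21/46/112 14/37/104 20/35/109 19/43/141 20/45/152 19/45/97 17/95/131 16/113/182 16/130/189
228 10/62/144 8/62/136 13/39/104 22/44/155 19/44/158 13/43/96 23/47/135 21/53/154 19/45/108 12/102/107 11/119/131 12/125/137
231 3/136/129 3/129/125 12/69/100 20/44/156 21/46/205 19/51/139 23/44/123 19/49/157 19/47/120 4/96/109 1/121/139 3/117/139
234 2/137/132 1/138/124 8/78/104 21/49/134 21/43/192 22/44/207 22/44/146 23/53/150 13/49/124 4/109/117 3/137/130 2/128/132
237 3/141/130 3/137/132 3/144/131 6/98/136 21/41/144 22/49/131 20/41/131 22/42/151 9/77/145 3/136/131 2/135/132 2/140/129
240 2/143/132 2/14
[... 802 characters left out ...]
23/131 5/115/142 2/113/144 4/114/141 4/118/138
261 4/116/134 4/119/137 3/119/133 4/123/135 4/133/119 8/156/103 9/164/104 9/161/127 5/128/132 5/122/138 3/114/145 3/113/144
264 2/142/122 3/129/127 2/128/131 4/119/137 6/133/121 8/155/105 7/145/111 8/151/125 5/132/124 5/117/131 4/115/133 4/123/131
267 16/133/171 16/130/179 15/126/188 17/128/193 17/125/187 13/138/124 9/154/101 7/160/116 13/148/150 16/133/186 15/133/182 14/134/171
270 18/126/182 20/130/181 19/130/181 19/123/187 19/126/184 19/133/182 17/139/145 10/153/130 15/145/158 19/144/190 19/135/194 19/133/196
273 18/129/182 19/129/182 19/128/181 19/123/183 18/109/191 18/101/189 18/114/193 18/123/189 19/130/187 20/136/187 19/135/189 19/141/185
```

>>> {"api": "servo_tool", "payload": {
  "motion": [
    [45,0,0,0,0,0,0],
    [45,0,0,0,0,0,0],
    [45,0,0,0,0,0,0],
    [45,0,0,0,0,0,0],
    [45,0,0,0,0,0,0],
    [45,0,0,0,0,0,0],
    [45,0,0,0,0,0,0],
    [45,0,0,0,0,0,0],
    [45,0,0,0,0,0,0],
    [45,0,0,0,0,0,0]
  ]
}}

```text
time: 30.9
tool_pos: [354.2, -67.6, 161.2]
tcp_rot: [170.0, -1.7, 75.7]
ft_force: [-0.1, -0.7, 0.4]
finger_gap: 45.0
```

```bash
python3 sw.py; python3 - <<'E'
from bench import *
print(hand_in())
E
```

```text
30.9
scene hook [(np.float64(0.59), np.float64(0.03)), (np.float64(0.81), np.float64(0.01)), (np.float64(0.78), np.float64(-0.03)), (np.float64(0.74), np.float64(-0.03)), (np.float64(0.78), np.float64(-0.06)), (np.float64(0.57), np.float64(-0.09)), (np.float64(0.48), np.float64(0.04))]
scene tile [(np.float64(0.29), np.float64(0.18)), (np.float64(0.59), np.float64(-0.05)), (np.float64(0.6), np.float64(-0.11)), (np.float64(0.57), np.float64(-0.07)), (np.float64(0.58), np.float64(-0.04)), (np.float64(0.5), np.float64(-0.02)), (np.float64(0.05), np.float64(-0.05))]
side hook [(np.float64(0.51), np.float64(0.29)), (np.float64(0.61), np.float64(0.23)), (np.float64(0.64), np.float64(0.11)), (np.float64(0.53), np.float64(-0.01)), (np.float64(0.38), np.float64(-0.08)), (np.float64(0.44), np.float64(0.07)), (np.float64(0.59), np.float64(-0.17))]
side tile [(np.float64(0.08), np.float64(0.26)), (np.float64(-0.25), np.float64(0.39)), (np.float64(-0.18), np.float64(0.34)), (np.float64(0.13), np.float64(0.17)), (np.float64(-0.08), np.float64(-0.0)), (np.float64(0.33), np.float64(0.18)), (np.float64(0.2), np.float64(0.05))]
194 (np.int64(303), np.int64(317)) 198 (np.int64(303), np.int64(316)) 202 (np.int64(303), np.int64(316)) 206 (np.int64(303), np.int64(316)) 210 (np.int64(303), np.int64(315)) 214 (np.int64(303), np.int64(315)) 218 (np.int64(303), np.int64(314)) 222 (np.int64(303), np.int64(313)) 226 (np.int64(303), np.int64(313)) 230 (np.int64(310), np.int64(312)) the job is handed in; nothing more can be done
None
```

I stilled the hook by its sleeve, hung the tile on the bend by its hole, let go, slid the basin under it by its rim, and handed in at about 32 s. `hand_in()` gave no verdict.

**Last checks**
- **Basin:** the wrist camera put it at (489.8, -90.2), against an estimated seat at (490.7, -91.0). That is about 1 mm off, though the seat estimate itself may be 3–4 mm out.
- **Hook and tile:** they moved less than about 1 px over 0.8 s. In the side view the tile leaned by roughly 0.05 rad, with its tail about 30 mm above the basin rim.

**What disagreed**
- **Basin's starting y:** the fixed scene camera and the wrist camera differed by about 4 mm; I used the wrist fit.
- **Stand axis direction:** estimates varied by a few degrees; I used -14°.
- **Arm limit:** early on, joint 2 read -51.20°, just past its -51.17° limit, before I changed the approach. I could not tell whether this counts as a range violation.
- **Cup and mould:** I did not re-measure them at the end; no move went close to either.

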